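# Load the capacitor leakage jig and hold its sprung lid down

### The job

Load the capacitor test jig: put the red-dot capacitor into well 2 and after it the yellow-dot capacitor into well 3 (the meter logs them as they go in), leaving the reference capacitor in well 1. Then bring the sprung lid with the red handle bar all the way down onto its stops, so that the test voltage comes on, and keep it fully down for at least three seconds: the lid springs open if let go, so finish while still holding it down. Leave the other things on the bench alone.

Things in the scene. Friction and masses are not known exactly. Their poses are not given: they have to be found in the camera images.
- jig: grey test jig fixed to the bench, 180 (x) x 240 (y) x 48 mm high; origin: centre of its underside; x points away from the robot to the lid's hinge, y left, z up. In its top a row of three wells along y, 60 mm apart, numbered 1, 2, 3 from left (+y) to right by one, two and three white pips on the robot's side of each. Lid stops at x = -45, y = +-98 mm, 14 mm thick, 88 mm high
- well1 (a point): centre of the mouth of well 1: x = -5, y = +60, z = 48 mm on the jig. Each well is a 28 mm round hole, 18 mm deep, 2 mm chamfer. The top of a brass spring contact in it lies 14 mm below the mouth and gives way by up to 4 mm (1 N at first, then 0.5 N per mm): a can rests on it with 36 mm showing
- well2 (a point): centre of the mouth of well 2 (x = -5, y = 0, z = 48 mm on the jig), like well 1
- well3 (a point): centre of the mouth of well 3 (x = -5, y = -60, z = 48 mm on the jig), like well 1
- hinge (a point): middle of the lid's hinge line, which runs along the jig's y at x = +75, z = 92 mm on the jig, between two cheeks at y = +-113 mm that rise to z = 104 mm
- lid (a joint): lid angle, rad: 0 = fully down on its stops, level; 1.75 = open stop, where it starts, leaning 0.18 rad back from upright. Clear plate in an aluminium frame, 206 mm wide, reaching 120 mm from the hinge; three rubber pushers under it meet the cans in the last 3 mm. A spring drives it open: about 5 N at the bar near the open stop, about 13 N when fully down on three cans
- lid_bar (a point): middle of the lid's red handle bar: 12 mm diameter, 120 mm long, parallel to the hinge, 150 mm from it and 24 mm clear of the lid's frame, so it can be pinched from above at any angle. At lid angle q it is at x = 75 - 150 cos q, z = 92 + 150 sin q mm on the jig
- cap_red: an electrolytic capacitor can, 25 mm diameter, 50 mm tall, 40 g, standing upright; origin: centre of its underside, z up. Blue sleeve, silver top with a red dot
- cap_yellow: an electrolytic capacitor can, 25 mm diameter, 50 mm tall, 40 g, standing upright; origin: centre of its underside, z up. Blue sleeve, silver top with a yellow dot
- cap_ref: an electrolytic capacitor can, 25 mm diameter, 50 mm tall, 40 g, standing upright; origin: centre of its underside, z up. The reference: black sleeve, silver top with a white dot; it already stands in well 1 and stays there
- module: bystander: an open aluminium amplifier module, 102 x 50 x 108 mm, 600 g; origin: centre of its underside
- reel: bystander: a metal reel of solder standing on its flange, 60 mm diameter, 40 mm high; origin: centre of its underside
- driver: bystander: a screwdriver lying flat; origin on its axis
- jar: bystander: a small amber glass jar with a white cap, 52 mm diameter, 60 mm high; origin: centre of its underside

How it is judged:
By the outcome, as a careful person would: the job done as asked, in the order asked, and still so for the second after the job is handed in, while the arm keeps its last pose, push and grip.
It also fails if it takes over 72 s, if anything falls off the work surface, if the arm or the gripper's body presses on something with over 40 N, if the wrist force passes 120 N, or if a joint passes its speed limit or range.

### The arm

A 6-joint arm with a two-finger parallel gripper is mounted at the origin on the work surface. World frame = base frame: x ahead of the robot, y to its left, z up, the work surface at z = 0. Lengths are in m, angles in degrees, forces in N, time in s.
With the tool pointing down it reaches from about 0.275 to 0.775 m from the base axis. Payload 14.6 kg.
Tool frame: the origin (TCP) lies at the very end of the fingers, on their centre line; the grasp point (between the pads) lies 19 mm behind it; z points along the fingers, y is the line along which they close (so a half turn about z gives the same grasp; the last joint's range is limited). The gripper opens to 85 mm and grips with 20 to 120 N. Pads are 22 mm wide; open, the fingers measure 114 mm over their backs; the gripper's body (76 mm by 85 mm) begins 54 mm behind the grasp point. The pads swing forward as they close: fully open they stand 13 mm farther back than shut.
Start: joints at [-72.324, 15.075, -2.767, 72.158, 0, 81.102], TCP at [0.235, -0.47, 0.205] pointing down, gripper open.
Joint ranges: [-151.79, 151.79], [-50.71, 97.33], [-67.44, 78.34], [-121.81, 120.89], [-77.56, 73.72], [-180, 180]. Speed limits (degrees/s): [108.29, 108.29, 147.25, 159.86, 180, 180].

### API

Orientations are given as a 3x3 rotation matrix whose columns are the frame's x, y, z axes.
In Python, from workcell import * gives the robot as it stands.
- The arm moves only by the tool servo_tool, never from a script. Its argument "targets" is a list of rows, each an object with "slide": the shift along the tool's x, y, z in m, a list of three; "dr": the turn, a rotation vector about the tool's x, y, z in rad, a list of three; "jaw": the finger opening in m, from 0 to 0.0854. In form: [{"slide": [x, y, z], "dr": [ax, ay, az], "jaw": jaw}, ...]. A call has 1 to 20 rows; each row is the pose to reach, as a shift and turn from the pose commanded when the call began, along the tool's axes at that moment; what a row does not reach only later rows make up. A row lasts 1/10 s, in which the tool goes at most 50 mm and 8.59 degrees, less where a joint would pass 70% of its speed; a pose out of reach is approached as far as the arm can. A call with a gripper value outside its range is refused whole. The fingers move at their own pace and stop on an object; the grip force is fixed at half the most. Time passes only in rows, so rows that repeat a pose let the fingers close. It gives the time, the measured TCP pose, the force, the opening and the grip force at its end, in the units of the state.
- read_state(): the state, without advancing time (a new reading comes with each control period).
- grab_frame(name): name is "scene" or "top" or "wrist"; returns a dict with "color" (480x640x3 uint8, red, green, blue), "z_map" (480x640 float32, m along the optical axis (not along the pixel's ray), 0 where there is no reading), "vertical_fov" (degrees; the focal length in pixels is half the picture's height over the tangent of half this angle, whatever the lens; pixels are square), "cx", "cy" (the principal point, pixels), "extrinsics" (4x4, takes a point from camera to world coordinates). Camera axes: x right, y up, looking along -z (the intrinsics and any distortion apply to the point x, -y, -z); pixel columns grow to the right and rows downward; lengths in m; the calibration is good to about 2 mm. A picture is of the moment at which its call begins.
- finish_job(): hands the job in; it is judged then, once.
The state is a dict: "time": time; "q": joint angles; "qvel": joint speeds; "tau": joint torques, N m; "position": TCP position; "orientation": TCP orientation; "contact_force": force on the tool from outside, world axes, zero at the start; "moment": the same for the moment, N m; "finger_gap": finger opening in m; "gripper_force": force on a finger pad.
Only numpy, scipy, OpenCV 4.12 (cv2) and the standard library are available. Lean on these libraries where they do the work, as an engineer would, in place of code of your own. Each camera call takes 0.05 s, during which the arm holds its last target. There are 200 camera calls.

## Working session

There is one attempt and no reset: what is moved stays moved. The work goes in short steps, Python scripts to look and compute and a tool call to move; the robot and the scene stay as the last step left them, time stands still between calls to the robot, and variables do not carry over. Pictures are saved under pics/ and viewed, at most 10 in all, crops included, and the job is handed in when it is done.

Besides the shell and the picture viewer there is one more tool, called after "Request:" in YAML: its name, and indented under it one key for each argument. servo_tool: Moves the arm, as the interface text tells. Its arguments: {"type":"object","properties":{"targets":{"type":"array"}},"required":["targets"]}

```bash
mkdir -p pics; ls; cat > h.py <<'E'
from workcell import *
import numpy as np, cv2
def cloud(f):
    h,w=f["z_map"].shape; fl=h/2/np.tan(np.radians(f["vertical_fov"])/2)
    v,u=np.mgrid[0:h,0:w]; z=f["z_map"].astype(float)
    P=np.stack([(u-f["cx"])/fl*z,-(v-f["cy"])/fl*z,-z],-1)
    E=np.array(f["extrinsics"]); W=P@E[:3,:3].T+E[:3,3]; W[z==0]=np.nan
    return W
E
python3 - <<'E'
from h import *
s=read_state(); print({k:np.round(v,3).tolist() for k,v in s.items()})
for n in("scene","top"):
    f=grab_frame(n); print({k:v for k,v in f.items() if k not in("color","z_map")})
    cv2.imwrite(f"pics/{n}1.png",f["color"][:,:,::-1]); np.save(f"{n}_W.npy",cloud(f)); np.save(f"{n}_C.npy",f["color"])
E
```

```text
pics
{'time': 0.0, 'q': [-72.324, 15.1, -2.805, 72.159, -0.0, 81.103], 'qvel': [0.034, 0.057, 0.009, 0.007, 0.014, 0.023], 'tau': [-0.004, -63.762, 38.457, 0.014, -0.0, -0.0], 'position': [0.235, -0.469, 0.205], 'orientation': [[0.894, 0.447, -0.0], [0.447, -0.894, 0.001], [0.0, -0.001, -1.0]], 'contact_force': [0.591, -0.05, 0.343], 'moment': [-0.029, -0.023, -0.022], 'gripper_force': 0.0, 'finger_gap': 0.085}
{'vertical_fov': 53.06923944768258, 'cx': 317.76268442122904, 'cy': 239.78384052661536, 'extrinsics': array([[-0.93755049, -0.21600546,  0.27265496,  0.80235189],
       [ 0.34767705, -0.60656621,  0.7149812 ,  0.81586296],
       [ 0.01094344,  0.76512684,  0.64378658,  0.82554958],
       [ 0.        ,  0.        ,  0.        ,  1.        ]])}
{'vertical_fov': 55.47086873822037, 'cx': 328.530142879501, 'cy': 240.32226754179626, 'extrinsics': array([[-0.00813041,  0.9972644 , -0.07346842,  0.40666097],
       [-0.99989962, -0.00896042, -0.01097504, -0.00593345],
       [-0.01160333,  0.07337181,  0.99723715,  1.17224593],
       [ 0.        ,  0.        ,  0.        ,  1.        ]])}
```

View pics/top1.png

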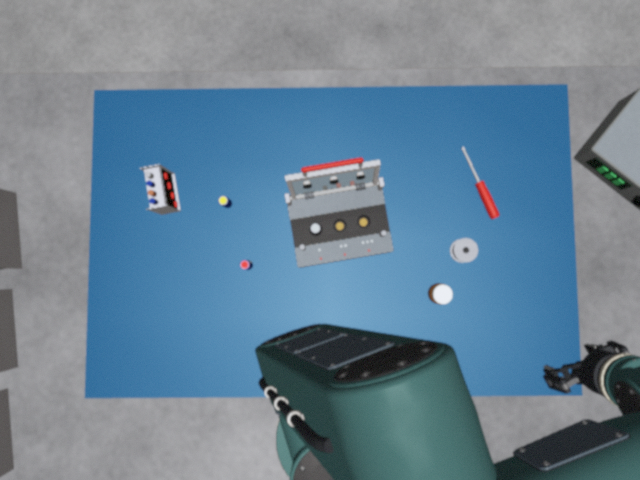

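View pics/scene1.png

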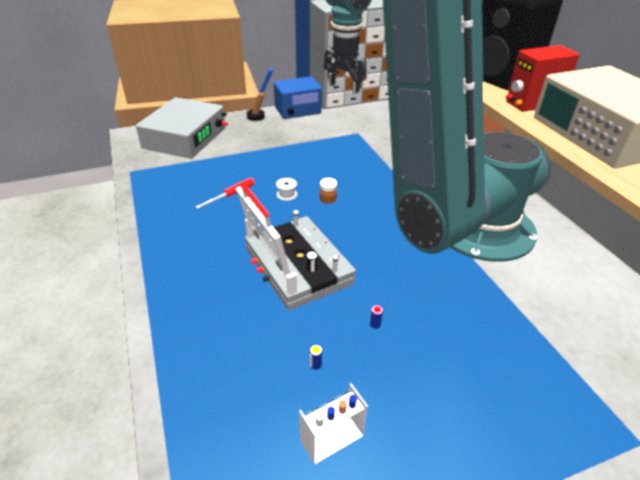

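The top view shows yellow at (223,201), red at (245,265), the reference at (316,228), empty wells 2 and 3 at (340,225) and (364,222), and a slightly yawed jig. The scene view agrees, with the lid open at (255,205). The module, reel, jar and driver are clear of the caps.

```bash
python3 - <<'E'
from h import *
for n,px in(("top",dict(y=(223,201),r=(245,265),ref=(316,228),w2=(340,225),w3=(364,222),jar=(441,294))),("scene",dict(y=(316,350),r=(377,310),ref=(311,256)))):
    W=np.load(n+"_W.npy")
    for k,(u,v) in px.items():
        p=W[v-12:v+13,u-12:u+13].reshape(-1,3); zt={'ref':.084}.get(k,.05)
        m=abs(p[:,2]-zt)<.008
        print(n,k,W[v,u].round(4),m.sum(),p[m].mean(0).round(4) if m.any() else None)
W=np.load("top_W.npy"); m=abs(W[...,2]-.048)<.006
m[:, :280]=0; m[:,400:]=0; m[270:]=0;m[:150]=0
p=W[m][:,:2].astype(np.float32); print(len(p),cv2.minAreaRect(p*1000))
C=np.load("top_C.npy").astype(int)
red=(C[...,0]>150)&(C[...,1]<70)&(C[...,2]<80); red[:, :290]=0; red[:,380:]=0; red[185:]=0
b=W[red]; b=b[~np.isnan(b[:,0])]; b=b[b[:,2]>.2]; print("bar",len(b),np.median(b,0).round(4)); 
x,y=b[:,0],b[:,1]; print(np.polyfit(y,x,1),y.min(),y.max())
f=grab_frame("wrist"); print({k:v for k,v in f.items() if k not in("color","z_map")}); 
E
```

```text
top y [0.5895 0.2677 0.0521] 81 [0.591  0.2677 0.0507]
top r [0.4303 0.2124 0.0505] 83 [0.4316 0.214  0.0502]
top ref [0.5168 0.0359 0.083 ] 90 [0.5166 0.0382 0.0843]
top w2 [ 0.5292 -0.0225  0.0298] 531 [ 0.5274 -0.0226  0.0481]
top w3 [ 0.5358 -0.0827  0.0334] 527 [ 0.5339 -0.0821  0.048 ]
top jar [ 0.3562 -0.2642  0.0607] 67 [ 0.3573 -0.2619  0.0551]
scene y [0.5943 0.2694 0.0498] 122 [0.5958 0.269  0.0486]
scene r [0.4356 0.2159 0.05  ] 96 [0.4365 0.2149 0.0483]
scene ref [0.5224 0.0394 0.082 ] 75 [0.5219 0.039  0.0823]
6113 ((531.6478271484375, -20.090194702148438), (180.35044860839844, 240.42897033691406), 9.161286354064941)
bar 15 [ 0.6364 -0.0557  0.2447]
[-0.155473    0.62877713] -0.0661971323614813 0.05770561974032558
{'vertical_fov': 65.6962419073015, 'cx': 318.8892304016374, 'cy': 243.03395390055923, 'extrinsics': array([[ 4.48055077e-01,  8.61974256e-01,  2.37164564e-01,
         2.95283421e-01],
       [-8.94005927e-01,  4.32068079e-01,  1.18619467e-01,
        -4.39899500e-01],
       [-2.24310553e-04, -2.65174580e-01,  9.64200390e-01,
         3.74513778e-01],
       [ 0.00000000e+00,  0.00000000e+00,  0.00000000e+00,
         1.00000000e+00]])}
```

Request:
servo_tool:
  targets:
    - {"slide": [0.483,-0.522,0.055],"dr": [0,0,-1.264],"jaw": 0.0854}
    - {"slide": [0.483,-0.522,0.055],"dr": [0,0,-1.264],"jaw": 0.0854}
    - {"slide": [0.483,-0.522,0.055],"dr": [0,0,-1.264],"jaw": 0.0854}
    - {"slide": [0.483,-0.522,0.055],"dr": [0,0,-1.264],"jaw": 0.0854}
    - {"slide": [0.483,-0.522,0.055],"dr": [0,0,-1.264],"jaw": 0.0854}
    - {"slide": [0.483,-0.522,0.055],"dr": [0,0,-1.264],"jaw": 0.0854}
    - {"slide": [0.483,-0.522,0.055],"dr": [0,0,-1.264],"jaw": 0.0854}
    - {"slide": [0.483,-0.522,0.055],"dr": [0,0,-1.264],"jaw": 0.0854}
    - {"slide": [0.483,-0.522,0.055],"dr": [0,0,-1.264],"jaw": 0.0854}
    - {"slide": [0.483,-0.522,0.055],"dr": [0,0,-1.264],"jaw": 0.0854}
    - {"slide": [0.483,-0.522,0.055],"dr": [0,0,-1.264],"jaw": 0.0854}
    - {"slide": [0.483,-0.522,0.055],"dr": [0,0,-1.264],"jaw": 0.0854}
    - {"slide": [0.483,-0.522,0.055],"dr": [0,0,-1.264],"jaw": 0.0854}
    - {"slide": [0.483,-0.522,0.055],"dr": [0,0,-1.264],"jaw": 0.0854}
    - {"slide": [0.483,-0.522,0.055],"dr": [0,0,-1.264],"jaw": 0.0854}
    - {"slide": [0.483,-0.522,0.055],"dr": [0,0,-1.264],"jaw": 0.0854}
    - {"slide": [0.483,-0.522,0.055],"dr": [0,0,-1.264],"jaw": 0.0854}
    - {"slide": [0.483,-0.522,0.055],"dr": [0,0,-1.264],"jaw": 0.0854}

```text
time: 1.95
position: [0.4331, 0.2126, 0.15]
orientation: [[-0.156, 0.988, -0.0], [0.988, 0.156, -0.0], [-0.0, -0.0, -1.0]]
contact_force: [-0.2, -0.1, -0.6]
finger_gap: 0.0853
gripper_force: 0.0
```

```bash
cat >> h.py <<'E'
def wrist(name):
    f=grab_frame("wrist"); W=cloud(f); cv2.imwrite("pics/"+name+".png",f["color"][:,:,::-1]); np.savez(name,W=W,C=f["color"]); return W,f["color"]
def circ(W,near,z,r=.03,tol=.006):
    "centre of a level disc at height z near a world xy"
    m=(abs(W[...,2]-z)<tol)&(np.hypot(W[...,0]-near[0],W[...,1]-near[1])<r)
    p=W[m]; c,d=cv2.minEnclosingCircle((p[:,:2]*1000).astype(np.float32)); return len(p),p.mean(0).round(4),np.round(c,1),round(d,1)
def state():
    s=read_state(); print("t",round(s["time"],2),"pos",np.round(s["position"],4),"yaw",np.degrees(np.arctan2(s["orientation"][1][0],s["orientation"][0][0])).round(2),"tilt",np.round(np.array(s["orientation"])[:,2],3),"F",np.round(s["contact_force"],1),"gap",round(s["finger_gap"],4),"grip",round(s["gripper_force"],1),"q",np.round(s["q"],0)); return s
def totool(s,p): return (np.array(s["orientation"]).T@(np.array(p)-s["position"])).round(4)
E
python3 - <<'E'
from h import *
s=state(); W,C=wrist("w1"); print(circ(W,(.434,.214),.05,tol=.004)); print(circ(W,(.592,.268),.05,tol=.004))
c=circ(W,(.434,.214),.05,tol=.004); print(totool(s,[*c[1][:2],.012]))
E
```

```text
t 1.95 pos [0.4331 0.2126 0.15  ] yaw 98.95 tilt [-0. -0. -1.] F [-0.2 -0.1 -0.6] gap 0.0853 grip 0.0 q [ 16.  12. -15.  62.  -0.  98.]
(838, array([0.4325, 0.2123, 0.0515]), array([432.6, 211.8]), 12.4)
(989, array([0.5909, 0.2663, 0.0513]), array([592.7, 265.8]), 13.0)
[-0.0002 -0.0006  0.138 ]
```

View pics/w1.png

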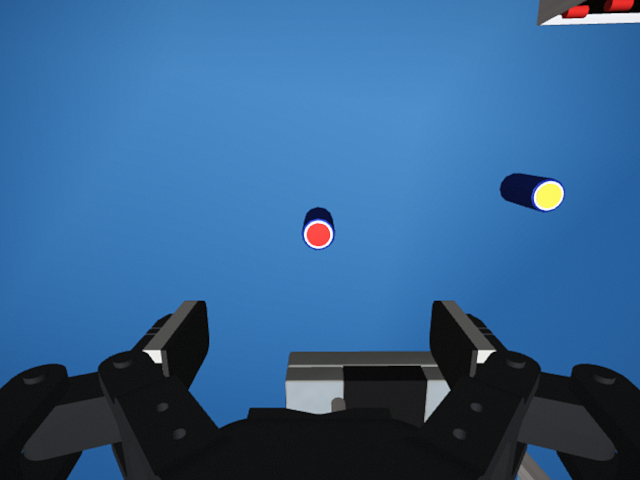

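The wrist view shows the red can at (318,235), centred between the fingers, and the yellow one at (547,195). I'll descend and grip.

Request:
servo_tool:
  targets:
    - {"slide": [0,0,0.045],"dr": [0,0,0],"jaw": 0.0854}
    - {"slide": [0,-0.0005,0.09],"dr": [0,0,0],"jaw": 0.0854}
    - {"slide": [0,-0.0005,0.12],"dr": [0,0,0],"jaw": 0.07}
    - {"slide": [0,-0.0005,0.13],"dr": [0,0,0],"jaw": 0.05}
    - {"slide": [0,-0.0005,0.13],"dr": [0,0,0],"jaw": 0.035}
    - {"slide": [0,-0.0005,0.13],"dr": [0,0,0],"jaw": 0.03}
    - {"slide": [0,-0.0005,0.13],"dr": [0,0,0],"jaw": 0.02}
    - {"slide": [0,-0.0005,0.13],"dr": [0,0,0],"jaw": 0.015}
    - {"slide": [0,-0.0005,0.13],"dr": [0,0,0],"jaw": 0.015}
    - {"slide": [0,-0.0005,0.13],"dr": [0,0,0],"jaw": 0.015}
    - {"slide": [0,-0.0005,0.13],"dr": [0,0,0],"jaw": 0.015}

```text
time: 3.1
position: [0.4339, 0.2136, 0.0217]
orientation: [[-0.156, 0.988, 0.003], [0.988, 0.156, 0.001], [0.0, 0.003, -1.0]]
contact_force: [-2.0, -0.2, 8.5]
finger_gap: 0.0197
gripper_force: 58.5
```

```bash
python3 - <<'E'
from h import *
s=state(); W,C=wrist("w2")
E
```

```text
t 3.1 pos [0.4339 0.2136 0.0217] yaw 99.0 tilt [ 0.003  0.001 -1.   ] F [-2.  -0.2  8.5] gap 0.0197 grip 58.5 q [ 17.  19. -28.  43.  -0.  98.]
```

View pics/w2.png

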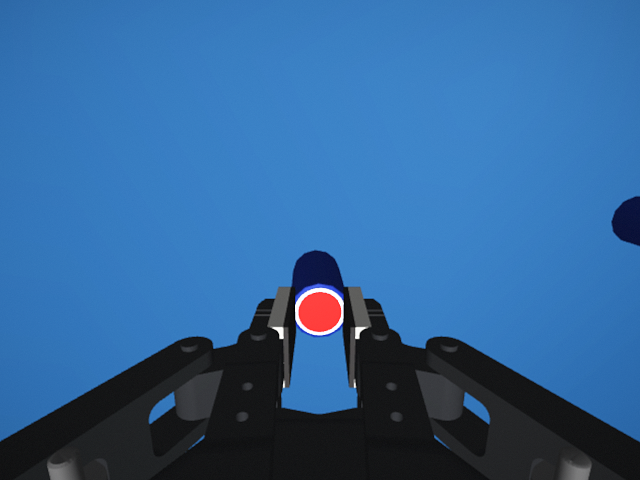

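```bash
python3 - <<'E'
from h import *
s=state(); d=np.load("w2.npz"); W,C=d["W"],d["C"].astype(int)
for nm,m in(("dot",(C[...,0]>180)&(C[...,1]<120)),("white",C.min(-1)>225)):
    m=m.copy(); m[:270]=0;m[340:]=0;m[:,:285]=0;m[:,355:]=0
    p=W[m]; print(nm,len(p),np.nanmean(p,0).round(4),totool(s,np.nanmean(p,0)))
for v in range(285,400,8): print(v,[totool(s,W[v,u]).tolist() for u in (285,355)])
E
```

```text
t 3.15 pos [0.4339 0.2136 0.0218] yaw 99.0 tilt [ 0.003  0.001 -1.   ] F [-2.3 -1.5  9.6] gap 0.0196 grip 58.5 q [ 17.  19. -28.  43.  -0.  98.]
dot 1315 [0.4347 0.2126 0.0521] [-0.0011  0.0006 -0.0304]
white 443 [0.4342 0.2132 0.0518] [-0.0005  0.0003 -0.03  ]
285 [[-0.0098, -0.0181, 0.0203], [-0.0097, 0.0202, 0.0203]]
293 [[0.0101, -0.0126, -0.0374], [0.0107, 0.0141, -0.0386]]
301 [[0.0102, -0.012, -0.0449], [0.0108, 0.0134, -0.0463]]
309 [[0.0102, -0.0114, -0.0517], [0.01, 0.013, -0.0511]]
317 [[0.01, -0.0109, -0.0573], [0.0104, 0.0123, -0.058]]
325 [[0.01, -0.0104, -0.0629], [0.0103, 0.0118, -0.0634]]
333 [[0.0078, -0.0104, -0.0639], [0.0083, 0.0117, -0.0648]]
341 [[0.0049, -0.0104, -0.0639], [0.0069, 0.0115, -0.0673]]
349 [[0.0023, -0.0104, -0.0644], [0.0039, 0.0117, -0.0669]]
357 [[0.0002, -0.0104, -0.0656], [0.0018, 0.0116, -0.0681]]
365 [[-0.0025, -0.0104, -0.0658], [-0.0009, 0.0117, -0.0682]]
373 [[-0.0065, -0.0107, -0.0643], [-0.0036, 0.0117, -0.0685]]
381 [[-0.0091, -0.0107, -0.0649], [-0.0054, 0.0116, -0.0701]]
389 [[-0.0748, -0.0195, 0.0187], [-0.0762, 0.022, 0.0206]]
397 [[-0.0813, -0.0198, 0.0198], [-0.0815, 0.0221, 0.0201]]
```

The can is centred between upright pads. Next: lift it and carry it over well 2, then look again.

Request:
servo_tool:
  targets:
    - {"slide": [0,0,-0.02],"dr": [0,0,0],"jaw": 0.015}
    - {"slide": [0,0,-0.06],"dr": [0,0,0],"jaw": 0.015}
    - {"slide": [-0.01,0.002,-0.1],"dr": [0,0,0],"jaw": 0.015}
    - {"slide": [-0.04,0.009,-0.13],"dr": [0,0,0],"jaw": 0.015}
    - {"slide": [-0.08,0.018,-0.15],"dr": [0,0,0],"jaw": 0.015}
    - {"slide": [-0.125,0.029,-0.15],"dr": [0,0,0],"jaw": 0.015}
    - {"slide": [-0.17,0.039,-0.15],"dr": [0,0,0],"jaw": 0.015}
    - {"slide": [-0.21,0.048,-0.15],"dr": [0,0,0],"jaw": 0.015}
    - {"slide": [-0.235,0.054,-0.15],"dr": [0,0,0],"jaw": 0.015}
    - {"slide": [-0.245,0.0565,-0.15],"dr": [0,0,0],"jaw": 0.015}
    - {"slide": [-0.245,0.0565,-0.15],"dr": [0,0,0],"jaw": 0.015}
    - {"slide": [-0.245,0.0565,-0.15],"dr": [0,0,0],"jaw": 0.015}

```text
time: 4.35
position: [0.5266, -0.019, 0.1705]
orientation: [[-0.157, 0.988, 0.0], [0.988, 0.157, 0.0], [0.0, 0.0, -1.0]]
contact_force: [0.0, -0.6, -0.7]
finger_gap: 0.0145
gripper_force: 0.0
```

```bash
python3 - <<'E'
from h import *
s=state(); W,C=wrist("w3"); print("ref",circ(W,(.518,.039),.084,.02,.004))
C=C.astype(int); m=(C[...,0]>180)&(C[...,1]<120); p=W[m];p=p[np.hypot(*(p[:,:2]-s["position"][:2]).T)<.02]; print("dot",np.nanmean(p,0).round(4),totool(s,np.nanmean(p,0)))
E
```

```text
t 4.35 pos [ 0.5266 -0.019   0.1705] yaw 99.02 tilt [ 0.  0. -1.] F [ 0.  -0.6 -0.7] gap 0.0145 grip 0.0 q [-11.  16.  -7.  67.   0.  70.]
ref (1057, array([0.5181, 0.0355, 0.0856]), array([518. ,  35.3]), 12.3)
dot [nan nan nan] [nan nan nan]<stdin>:3: RuntimeWarning: Mean of empty slice
```

View pics/w3.png

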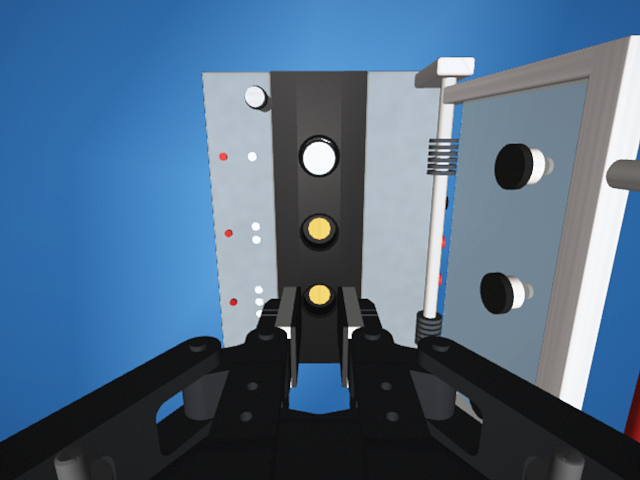

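The grasp failed: the gripper came up empty. The jig, both empty wells (319,229) and (319,295), and the reference (319,158) are undisturbed. I need to find the red can.

```bash
python3 - <<'E'
from h import *
f=grab_frame("top"); W=cloud(f); C=f["color"]; np.savez("t2",W=W,C=C)
s=grab_frame("scene"); np.savez("s2",W=cloud(s),C=s["color"])
a=cv2.resize(C[150:310,120:440],None,fx=1.8,fy=1.8); b=cv2.resize(s["color"][180:400,230:450],None,fx=1.3,fy=1.3)
h=max(a.shape[0],b.shape[0]); o=np.zeros((600,600,3),np.uint8); a=a[:,:600]; o[:a.shape[0],:a.shape[1]]=a; o[300:300+b.shape[0],:b.shape[1]]=b
cv2.imwrite("pics/find.png",o[:,:,::-1])
d=np.load("w3.npz"); Cw=cv2.cvtColor(d["C"],cv2.COLOR_RGB2HSV); m=(Cw[...,0]>15)&(Cw[...,0]<32)&(Cw[...,1]>90)&(Cw[...,2]>150)
n,l,st,ce=cv2.connectedComponentsWithStats(m.astype(np.uint8))
for i in range(1,n):
    if st[i,4]>100: print("brass",ce[i],np.nanmean(d["W"][l==i],0).round(4))
E
```

```text
brass [318.97164948 228.06185567] [ 0.528  -0.0235  0.035 ]
brass [319.05740181 294.0755287 ] [ 0.5375 -0.0825  0.0356]
```

View pics/find.png

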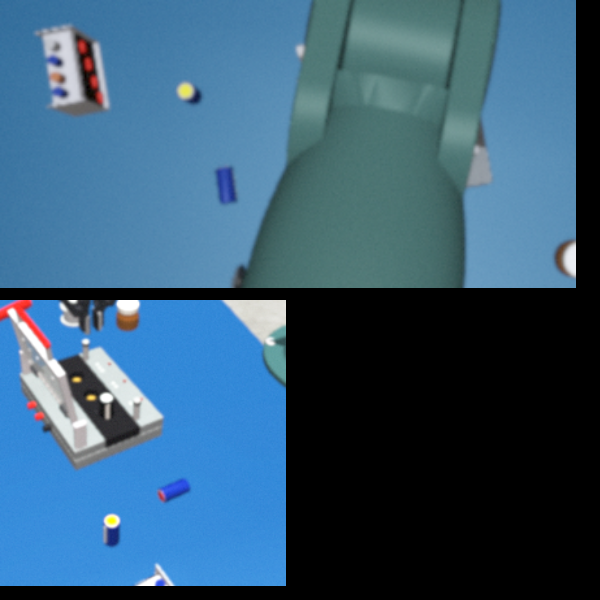

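The crop shows the red can lying at about (226,185), i.e. top pixel (245,253), with its red end toward +x. Yellow is still upright. I'll check the pad shape in the stored wrist images to see why it slipped, and locate the lying can.

```bash
python3 - <<'E'
from h import *
R=np.array(read_state()["orientation"])
for n,pos in(("w2",[.4339,.2136,.0217]),("w3",[.5266,-.019,.1705])):
    W=np.load(n+".npz")["W"]; T=(W-pos)@R; 
    for z in np.arange(-.065,.01,.006):
        m=(abs(T[...,2]-z)<.003)&(abs(T[...,0]-.0)<.013)&(abs(T[...,1])<.03)
        y=T[m][:,1]; x=T[m][:,0]; 
        if len(y): print(n,z.round(3),len(y),"L",np.round(y[y<0].max(),4) if (y<0).any() else '',"R",np.round(y[y>0].min(),4) if (y>0).any() else '',"x",x.min().round(4),x.max().round(4))
for n in("t2","s2"):
    d=np.load(n+".npz"); W=d["W"]; m=(W[...,2]>.008)&(W[...,2]<.04)&(abs(W[...,0]-.45)<.07)&(abs(W[...,1]-.225)<.05)
    p=W[m]; rr=cv2.minAreaRect((p[:,:2]*1000).astype(np.float32)); print(n,len(p),p.mean(0).round(4),p[:,2].max().round(3),rr)
    q=p[p[:,2]>.02]; _,_,vt=np.linalg.svd(q[:,:2]-q[:,:2].mean(0)); print(q.mean(0),vt[0],np.ptp((q[:,:2])@vt[0]))
    C=d["C"].astype(int); r=m&(C[...,0]>150)&(C[...,1]<110); print("red",W[r].mean(0) if r.any() else None)
E
```

```text
w2 -0.065 1229 L -0.0096 R 0.0098 x -0.0122 0.0118
w2 -0.059 577 L -0.0095 R 0.0098 x -0.0118 0.011
w2 -0.053 708 L -0.0096 R 0.0098 x -0.0116 0.0109
w2 -0.047 628 L -0.0095 R 0.0099 x -0.012 0.0108
w2 -0.041 577 L -0.0095 R 0.0099 x -0.0119 0.0111
w2 -0.035 416 L -0.0016 R 0.002 x -0.0115 0.0108
w2 -0.029 2419 L -0.0 R 0.0 x -0.013 0.0115
w2 -0.023 225 L -0.0004 R 0.0 x 0.0052 0.0113
w2 -0.017 213 L -0.0004 R 0.0 x 0.0036 0.0113
w2 -0.011 205 L -0.0004 R 0.0 x 0.0014 0.0111
w2 -0.005 196 L -0.0004 R 0.0 x -0.0004 0.0111
w2 0.001 174 L -0.0004 R 0.0 x -0.0008 0.011
w2 0.007 160 L -0.0005 R 0.0 x -0.0003 0.0109
w3 -0.065 1167 L -0.0071 R 0.0077 x -0.0125 0.0119
w3 -0.059 537 L -0.0071 R 0.0077 x -0.0124 0.0113
w3 -0.053 674 L -0.0071 R 0.0077 x -0.0114 0.0108
w3 -0.047 601 L -0.0071 R 0.0077 x -0.0115 0.0107
w3 -0.041 564 L -0.0071 R 0.0077 x -0.0115 0.0108
w3 -0.035 383 L -0.0071 R 0.0077 x -0.0122 0.011
w3 -0.029 87 L -0.0072 R 0.0077 x -0.0024 0.0103
t2 200 [0.4617 0.2173 0.022 ] 0.03 ((445.67822265625, 216.2769317626953), (84.44889068603516, 24.57528305053711), 8.324613571166992)
[0.46254673 0.21828942 0.02372657] [-0.99165625 -0.12891035] 0.050139503755319836
red None
s2 266 [0.4674 0.2216 0.0191] 0.026 ((466.598876953125, 218.26321411132812), (50.561668395996094, 24.348730087280273), 9.009238243103027)
[0.46607232 0.21800574 0.02262595] [0.98842231 0.15172783] 0.05042618466731358
red [0.49017452 0.22407696 0.0148565 ]
```

```bash
python3 - <<'E'
from h import *
R=np.array(read_state()["orientation"])
for n,pos in(("w1",[.4331,.2126,.15]),("w2",[.4339,.2136,.0217]),("w3",[.5266,-.019,.1705])):
    d=np.load(n+".npz"); W=d["W"]; T=(W-pos)@R
    m=(abs(T[...,0])<.02)&(T[...,2]<.0)&(abs(T[...,1])<.07)&(W[...,2]>(.056 if n=="w2" else .1)); P=T[m]
    for sgn in(-1,1):
        Q=P[P[:,1]*sgn>0.005]; print(n,sgn,"zmax pct",np.percentile(Q[:,2],[90,99,100]).round(4),"inner y",np.abs(Q[Q[:,2]>-.05][:,1]).min().round(4), Q[Q[:,2].argmax()].round(4))
    c=T[W[...,2]<.004] if n!="w3" else T[:1]; print("table z",np.median(W[W[...,2]<.01][:,2]).round(4))
f=grab_frame("scene"); W=cloud(f); s=read_state(); T=(W-s["position"])@R
m=(np.abs(T[...,:2]).max(-1)<.05)&(T[...,2]>-.1)&(T[...,2]<.06); print("scene tips",np.percentile(T[m][:,2],[50,90,97,100]).round(4),s["position"])
E
```

```text
w1 -1 zmax pct [-0.0716 -0.0465 -0.0397] inner y 0.0417 [-0.0005 -0.0428 -0.0397]
w1 1 zmax pct [-0.0718 -0.0466 -0.0399] inner y 0.0423 [-0.0065  0.0433 -0.0399]
table z 0.0017
w2 -1 zmax pct [-0.0767 -0.0423 -0.0343] inner y 0.0095 [ 0.0105 -0.0141 -0.0343]
w2 1 zmax pct [-0.0769 -0.0421 -0.0343] inner y 0.0099 [ 0.0062  0.0213 -0.0343]
table z 0.0016
w3 -1 zmax pct [-0.0766 -0.0401 -0.0285] inner y 0.0071 [ 0.0081 -0.0073 -0.0285]
w3 1 zmax pct [-0.0766 -0.0402 -0.0291] inner y 0.0077 [ 0.0092  0.0078 -0.0291]
table z 0.0016
scene tips [-0.076  -0.0392 -0.031  -0.0251] [ 0.52665445 -0.01884082  0.17022548]
```

Both cameras show the real fingertips about 28–30 mm behind the reported TCP at small openings (about 40 mm when fully open). So the first grasp only nipped the can's rim. I'll correct for that from here on.

The red can now lies with its red end away from the robot. The plan is to grasp it with the tool tilted 35° inward, rotate it 90°, and stand it up.

```bash
cat >> h.py <<'E'
from scipy.spatial.transform import Rotation as Ro
def pose(yaw,tilt=0):
    "tool down with x at yaw (deg), then turned about tool y by tilt (deg)"
    y=np.radians(yaw); D=np.array([[np.cos(y),np.sin(y),0],[np.sin(y),-np.cos(y),0],[0,0,-1.]])
    return D@Ro.from_euler("y",tilt,degrees=True).as_matrix()
def rel(s,p,R): 
    A=np.array(s["orientation"]); print("slide",(A.T@(np.array(p)-s["position"])).round(4),"dr",Ro.from_matrix(A.T@R).as_rotvec().round(4))
E
python3 - <<'E'
from h import *
s=state(); rel(s,[.49,.15,.2],pose(188.5)); rel(s,[.515,.224,.12],pose(188.5)); rel(s,[.515,.224,.12],pose(188.5,35))
rel(s,[.509,.2235,.065],pose(188.5,35))
E
```

```text
t 4.55 pos [ 0.5267 -0.0188  0.1702] yaw 99.07 tilt [ 0.  0. -1.] F [0.1 0.  0.1] gap 0.015 grip 0.0 q [-11.  16.  -7.  67.   0.  70.]
slide [ 0.1725 -0.0096 -0.0298] dr [ 2.0000e-04  1.0000e-04 -1.5608e+00]
slide [0.2416 0.0268 0.0502] dr [ 2.0000e-04  1.0000e-04 -1.5608e+00]
slide [0.2416 0.0268 0.0502] dr [ 0.4756  0.4803 -1.5077]
slide [0.2421 0.0208 0.1052] dr [ 0.4756  0.4803 -1.5077]
```

Request:
servo_tool:
  targets:
    - {"slide": [0.02,-0.001,-0.03],"dr": [0,0,-0.12],"jaw": 0.015}
    - {"slide": [0.06,-0.004,-0.03],"dr": [0,0,-0.25],"jaw": 0.015}
    - {"slide": [0.1,-0.006,-0.03],"dr": [0,0,-0.39],"jaw": 0.015}
    - {"slide": [0.14,-0.008,-0.03],"dr": [0,0,-0.53],"jaw": 0.03}
    - {"slide": [0.173,-0.01,-0.03],"dr": [0,0,-0.67],"jaw": 0.05}
    - {"slide": [0.2,0.005,-0.02],"dr": [0,0,-0.81],"jaw": 0.06}
    - {"slide": [0.22,0.015,0],"dr": [0,0,-0.95],"jaw": 0.06}
    - {"slide": [0.235,0.025,0.03],"dr": [0,0,-1.09],"jaw": 0.06}
    - {"slide": [0.242,0.027,0.05],"dr": [0,0,-1.23],"jaw": 0.06}
    - {"slide": [0.242,0.027,0.05],"dr": [0,0,-1.37],"jaw": 0.06}
    - {"slide": [0.242,0.027,0.05],"dr": [0,0,-1.5608],"jaw": 0.06}
    - {"slide": [0.242,0.027,0.05],"dr": [0,0,-1.5608],"jaw": 0.06}
    - {"slide": [0.242,0.027,0.05],"dr": [0.4756,0.4803,-1.5077],"jaw": 0.06}
    - {"slide": [0.242,0.027,0.05],"dr": [0.4756,0.4803,-1.5077],"jaw": 0.06}
    - {"slide": [0.242,0.027,0.05],"dr": [0.4756,0.4803,-1.5077],"jaw": 0.06}
    - {"slide": [0.242,0.027,0.05],"dr": [0.4756,0.4803,-1.5077],"jaw": 0.06}
    - {"slide": [0.242,0.024,0.08],"dr": [0.4756,0.4803,-1.5077],"jaw": 0.06}
    - {"slide": [0.242,0.021,0.105],"dr": [0.4756,0.4803,-1.5077],"jaw": 0.06}
    - {"slide": [0.242,0.021,0.105],"dr": [0.4756,0.4803,-1.5077],"jaw": 0.06}
    - {"slide": [0.242,0.021,0.105],"dr": [0.4756,0.4803,-1.5077],"jaw": 0.06}

```text
time: 6.55
position: [0.5095, 0.2228, 0.066]
orientation: [[-0.81, -0.147, -0.568], [-0.12, 0.989, -0.085], [0.574, -0.0, -0.819]]
contact_force: [0.1, -0.7, 1.0]
finger_gap: 0.0598
gripper_force: 0.0
```

```bash
python3 - <<'E'
from h import *
s=state(); W,C=wrist("w4")
m=(W[...,2]>.012)&(W[...,2]<.03)&(abs(W[...,0]-.46)<.05)&(abs(W[...,1]-.218)<.035)
p=W[m]; print(len(p),p.mean(0).round(4),p[:,2].max().round(3),cv2.minAreaRect((p[:,:2]*1000).astype(np.float32)))
E
```

```text
t 6.55 pos [0.5095 0.2228 0.066 ] yaw -171.54 tilt [-0.568 -0.085 -0.819] F [ 0.1 -0.7  1. ] gap 0.0598 grip 0.0 q [ 14.  50.  27. 102.   3.   4.]
2894 [0.4668 0.2165 0.0228] 0.028 ((464.411376953125, 216.25003051757812), (51.15058898925781, 24.783000946044922), 8.37597942352295)
```

View pics/w4.png

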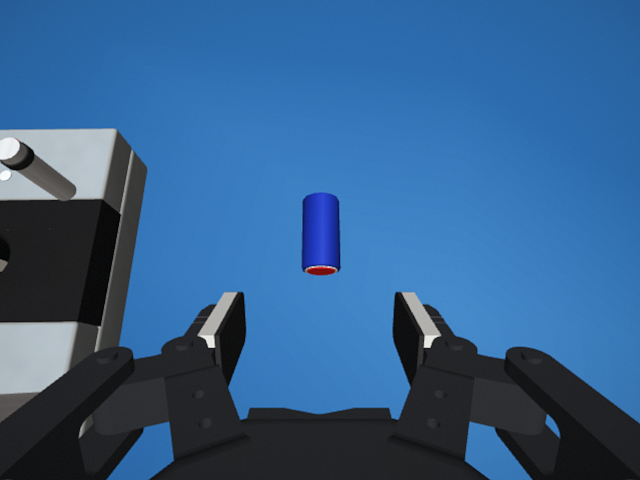

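The wrist view shows the can lying with its red end toward the gripper, body at (321,234), centred between the fingers. I'll descend and grip.

Request:
servo_tool:
  targets:
    - {"slide": [-0.001,0,0.04],"dr": [0,0,0],"jaw": 0.06}
    - {"slide": [-0.0017,0,0.075],"dr": [0,0,0],"jaw": 0.05}
    - {"slide": [-0.0017,0,0.093],"dr": [0,0,0],"jaw": 0.04}
    - {"slide": [-0.0017,0,0.099],"dr": [0,0,0],"jaw": 0.035}
    - {"slide": [-0.0017,0,0.099],"dr": [0,0,0],"jaw": 0.025}
    - {"slide": [-0.0017,0,0.099],"dr": [0,0,0],"jaw": 0.015}
    - {"slide": [-0.0017,0,0.099],"dr": [0,0,0],"jaw": 0.015}
    - {"slide": [-0.0017,0,0.099],"dr": [0,0,0],"jaw": 0.015}
    - {"slide": [-0.0017,0,0.099],"dr": [0,0,0],"jaw": 0.015}

```text
time: 7.5
position: [0.456, 0.2146, -0.0157]
orientation: [[-0.811, -0.146, -0.566], [-0.12, 0.989, -0.083], [0.572, 0.0, -0.82]]
contact_force: [-0.3, -0.6, 9.7]
finger_gap: 0.0229
gripper_force: 59.3
```

```bash
python3 - <<'E'
from h import *
s=state(); W,C=wrist("w5")
T=(W-s["position"])@np.array(s["orientation"])
o=cv2.resize(C[200:440,220:420],None,fx=2.5,fy=2.5); cv2.imwrite("pics/w5c.png",o[:,:,::-1])
for z in np.arange(-.06,-.01,.004):
    m=(abs(T[...,2]-z)<.002)&(abs(T[...,0])<.02)&(abs(T[...,1])<.03)&(C.astype(int)[...,2]-C[...,0]<40)
    y=T[m][:,1]; x=T[m][:,0]
    if len(y): print(z.round(3),len(y),(y[y<0].max().round(4) if (y<0).any() else ''),(y[y>0].min().round(4) if (y>0).any() else ''),x.min().round(4),x.max().round(4), W[m][:,2].min().round(4))
E
```

```text
t 7.5 pos [ 0.456   0.2146 -0.0157] yaw -171.57 tilt [-0.566 -0.083 -0.82 ] F [-0.3 -0.6  9.7] gap 0.0229 grip 59.3 q [14. 48.  9. 86.  3.  5.]
-0.06 374 -0.0121 0.0104 -0.0108 0.0119 0.0266
-0.056 471 -0.0121 0.0106 -0.0104 0.0118 0.0239
-0.052 570 -0.0002 0.0001 -0.0102 0.0118 0.02
-0.048 529 -0.0002 0.0009 -0.0102 0.0117 0.017
-0.044 430 -0.0002 0.0001 -0.0109 0.0118 0.013
-0.04 331 -0.0046 0.0002 -0.0145 0.012 0.0073
-0.036 244 -0.0122 0.011 0.0029 0.0117 0.0161
-0.032 93 -0.0126 0.0113 0.0066 0.0116 0.0152
-0.028 1 -0.0168  0.0102 0.0102 0.0143
-0.024 3  0.0283 -0.0064 -0.0026 0.0008
-0.02 4  0.0199 -0.0007 0.0028 0.0013
-0.016 1  0.0196 0.0036 0.0036 0.0009
```

View pics/w5c.png

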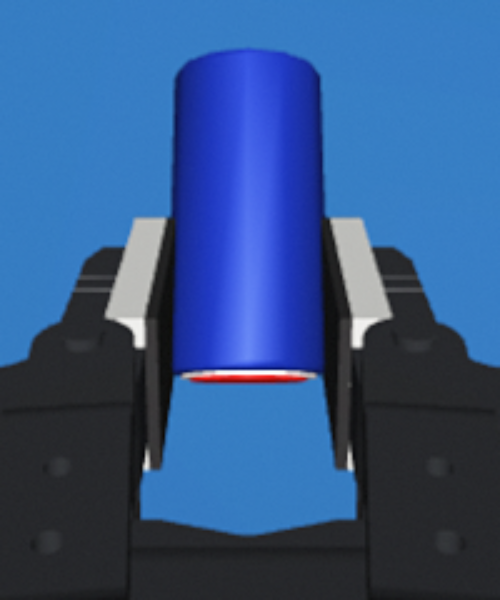

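The crop shows the pads straddling the can near its red end, with the can centred and the sleeve squared to the pads. I'll lift, rotate 90° and stand it up further out, at about (0.52, 0.205).

```bash
python3 - <<'E'
from h import *
s=state(); 
for t,K in((35,(.48,.215,.09)),(-10,(.51,.205,.12)),(-55,(.52,.205,.10)),(-55,(.52,.205,.042)),(-55,(.52,.205,.036))):
    R=pose(188.43,t); print(t,K); rel(s,np.array(K)+.0357*R[:,2],R)
E
```

```text
t 7.55 pos [ 0.456   0.2146 -0.0157] yaw -171.57 tilt [-0.566 -0.083 -0.82 ] F [-0.3  1.3  9.4] gap 0.0228 grip 59.3 q [14. 48.  9. 86.  3.  5.]
35 (0.48, 0.215, 0.09)
slide [ 0.041  -0.0031 -0.0646] dr [ 0.0005  0.0016 -0.0001]
-10 (0.51, 0.205, 0.12)
slide [ 0.0098 -0.0174 -0.1157] dr [ 4.000e-04 -7.838e-01 -2.000e-04]
-55 (0.52, 0.205, 0.1)
slide [-0.0203 -0.0188 -0.1302] dr [ 3.0000e-04 -1.5692e+00 -4.0000e-04]
-55 (0.52, 0.205, 0.042)
slide [-0.0535 -0.0188 -0.0827] dr [ 3.0000e-04 -1.5692e+00 -4.0000e-04]
-55 (0.52, 0.205, 0.036)
slide [-0.0569 -0.0188 -0.0777] dr [ 3.0000e-04 -1.5692e+00 -4.0000e-04]
```

Request:
servo_tool:
  targets:
    - {"slide": [0.006,0,-0.009],"dr": [0,0,0],"jaw": 0.01}
    - {"slide": [0.02,-0.001,-0.03],"dr": [0,0,0],"jaw": 0.01}
    - {"slide": [0.041,-0.003,-0.065],"dr": [0,0,0],"jaw": 0.01}
    - {"slide": [0.035,-0.006,-0.075],"dr": [0,-0.13,0],"jaw": 0.01}
    - {"slide": [0.03,-0.009,-0.085],"dr": [0,-0.26,0],"jaw": 0.01}
    - {"slide": [0.025,-0.012,-0.095],"dr": [0,-0.4,0],"jaw": 0.01}
    - {"slide": [0.02,-0.014,-0.105],"dr": [0,-0.53,0],"jaw": 0.01}
    - {"slide": [0.015,-0.016,-0.11],"dr": [0,-0.66,0],"jaw": 0.01}
    - {"slide": [0.01,-0.0175,-0.116],"dr": [0,-0.79,0],"jaw": 0.01}
    - {"slide": [0.005,-0.018,-0.12],"dr": [0,-0.92,0],"jaw": 0.01}
    - {"slide": [0,-0.018,-0.123],"dr": [0,-1.05,0],"jaw": 0.01}
    - {"slide": [-0.005,-0.0185,-0.125],"dr": [0,-1.18,0],"jaw": 0.01}
    - {"slide": [-0.01,-0.019,-0.127],"dr": [0,-1.31,0],"jaw": 0.01}
    - {"slide": [-0.015,-0.019,-0.129],"dr": [0,-1.44,0],"jaw": 0.01}
    - {"slide": [-0.02,-0.019,-0.13],"dr": [0,-1.57,0],"jaw": 0.01}
    - {"slide": [-0.02,-0.019,-0.13],"dr": [0,-1.57,0],"jaw": 0.01}
    - {"slide": [-0.02,-0.019,-0.13],"dr": [0,-1.57,0],"jaw": 0.01}

```text
time: 9.25
position: [0.5654, 0.2198, 0.0946]
orientation: [[-0.589, -0.14, 0.796], [-0.087, 0.99, 0.11], [-0.804, -0.005, -0.595]]
contact_force: [-45.3, -21.1, -23.1]
finger_gap: 0.0229
gripper_force: 59.0
```

```bash
python3 - <<'E'
from h import *
s=state(); f=grab_frame("scene"); W=cloud(f); C=f["color"].astype(int); np.savez("s3",W=W,C=f["color"])
K=s["position"]-.0357*np.array(s["orientation"])[:,2]; print("K",K.round(4))
b=(C[...,2]>90)&(C[...,1]<70)&(C[...,0]<80)&(np.linalg.norm(W-K,axis=-1)<.06)
p=W[b]; print(len(p),p.mean(0).round(4),p.min(0).round(4),p.max(0).round(4)); 
u,d,v=np.linalg.svd(p-p.mean(0),full_matrices=False); print(v[0],d)
r=(C[...,0]>150)&(C[...,1]<110)&(C[...,2]<140)&(np.linalg.norm(W-K,axis=-1)<.08); print("red",r.sum(),W[r].mean(0) if r.any() else '')
E
```

```text
t 9.25 pos [0.5654 0.2198 0.0946] yaw -171.6 tilt [ 0.796  0.11  -0.595] F [-45.3 -21.1 -23.1] gap 0.0229 grip 59.0 q [ 18.  14. -67. -45.  -8.   5.]
K [0.537  0.2159 0.1158]
89 [0.5434 0.2249 0.0982] [0.508  0.1969 0.0797] [0.5522 0.2387 0.1269]
[ 0.31828049  0.01789362 -0.9478277 ] [0.12804415 0.08650729 0.05199431]
red 24 [0.53993996 0.21565814 0.12752586]
```

```bash
python3 - <<'E'
from h import *
s=state()
for t,K in((-45,(.56,.205,.12)),(-45,(.56,.19,.12))):
    R=pose(188.43,t); print(t,K); rel(s,np.array(K)+.0357*R[:,2],R)
E
```

```text
t 9.3 pos [0.5686 0.2212 0.0973] yaw -171.68 tilt [ 0.801  0.111 -0.589] F [-0.4  0.7  0.7] gap 0.0231 grip 59.0 q [ 18.  15. -67. -45.  -8.   6.]
-45 (0.56, 0.205, 0.12)
slide [-0.0064 -0.0147  0.0132] dr [-0.0073  0.156  -0.0017]
-45 (0.56, 0.19, 0.12)
slide [-0.0051 -0.0295  0.0116] dr [-0.0073  0.156  -0.0017]
```

Request:
servo_tool:
  targets:
    - {"slide": [-0.003,-0.012,0.006],"dr": [-0.003,0.08,0],"jaw": 0.01}
    - {"slide": [-0.005,-0.022,0.01],"dr": [-0.007,0.13,0],"jaw": 0.01}
    - {"slide": [-0.005,-0.0295,0.0116],"dr": [-0.0073,0.156,-0.0017],"jaw": 0.01}
    - {"slide": [-0.005,-0.0295,0.0116],"dr": [-0.0073,0.156,-0.0017],"jaw": 0.01}
    - {"slide": [-0.005,-0.0295,0.0116],"dr": [-0.0073,0.156,-0.0017],"jaw": 0.01}

```text
time: 9.8
position: [0.5814, 0.1922, 0.0915]
orientation: [[-0.707, -0.147, 0.692], [-0.105, 0.989, 0.102], [-0.7, -0.001, -0.714]]
contact_force: [0.6, 0.2, -0.8]
finger_gap: 0.0227
gripper_force: 59.1
```

```bash
python3 - <<'E'
from h import *
s=state(); R0=np.array(s["orientation"]); K=s["position"]-.0357*R0[:,2]; print("K",K.round(4))
for n in("scene","wrist"):
    f=grab_frame(n); W=cloud(f); C=f["color"].astype(int); np.savez("x_"+n,W=W,C=f["color"])
    b=(C[...,2]>90)&(C[...,1]<90)&(C[...,0]<80)&(C[...,2]>C[...,1]+50)&(np.linalg.norm(W-K,axis=-1)<.05)
    p=W[b]; print(n,len(p)); 
    if len(p)>10: print(p.mean(0).round(4),p.min(0).round(4),p.max(0).round(4),np.linalg.svd(p-p.mean(0),full_matrices=False)[2][0])
    r=(C[...,0]>150)&(C[...,1]<110)&(C[...,2]<140)&(np.linalg.norm(W-K,axis=-1)<.08); print("red",r.sum(),W[r].mean(0) if r.any() else '')
c=np.load("x_wrist.npz")["C"]; f=np.load("x_scene.npz")["C"]
o=np.vstack([cv2.resize(c[140:480,150:490],(400,300)),cv2.resize(f[150:400,200:450],(400,300))]); cv2.imwrite("pics/mix.png",o[:,:,::-1])
E
```

```text
t 9.8 pos [0.5814 0.1922 0.0915] yaw -171.53 tilt [ 0.692  0.102 -0.714] F [ 0.6  0.2 -0.8] gap 0.0227 grip 59.1 q [ 12.  10. -57. -21.  -2.   2.]
K [0.5567 0.1886 0.117 ]
scene 66
[0.5606 0.1969 0.093 ] [0.5456 0.1903 0.0795] [0.5723 0.2017 0.1227] [-0.44127481  0.0512982  -0.89590459]
red 32 [0.56124032 0.18756922 0.12802927]
wrist 7273
[0.5458 0.1866 0.108 ] [0.5373 0.1622 0.0811] [0.5587 0.2002 0.1314] [-0.17480139 -0.03147691 -0.98410044]
red 152 [0.55750067 0.18848438 0.13051134]
```

View pics/mix.png

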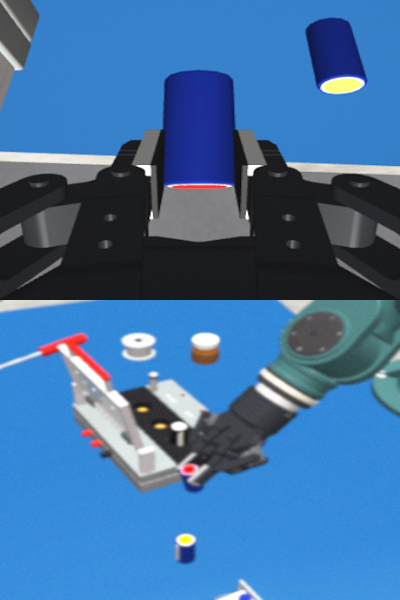

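The top half is the wrist view: the red can is gripped squarely at about (198,130), with its red top toward the palm. The bottom half is the scene view: the can is held near-upright at (190,475), and yellow is undisturbed. I'll move it outward, away from the joint-3 limit, and lower it.

```bash
python3 - <<'E'
from h import *
s=state()
for t,K in((-50,(.60,.18,.09)),(-50,(.60,.18,.045)),(-50,(.60,.18,.0375))):
    R=pose(188.43,t); print(t,K); rel(s,np.array(K)+.0357*R[:,2],R)
E
```

```text
t 9.9 pos [0.5806 0.1925 0.0906] yaw -171.48 tilt [ 0.691  0.102 -0.715] F [-0.4 -0.7 -0.4] gap 0.0226 grip 59.1 q [ 12.  10. -57. -21.  -2.   2.]
-50 (0.6, 0.18, 0.09)
slide [-0.0155 -0.0152  0.0481] dr [-0.     -0.0989  0.0012]
-50 (0.6, 0.18, 0.045)
slide [ 0.016  -0.0152  0.0803] dr [-0.     -0.0989  0.0012]
-50 (0.6, 0.18, 0.0375)
slide [ 0.0212 -0.0152  0.0857] dr [-0.     -0.0989  0.0012]
```

Request:
servo_tool:
  targets:
    - {"slide": [-0.008,-0.008,0.024],"dr": [0,-0.05,0],"jaw": 0.01}
    - {"slide": [-0.0155,-0.015,0.048],"dr": [0,-0.095,0],"jaw": 0.01}
    - {"slide": [0,-0.015,0.064],"dr": [0,-0.099,0],"jaw": 0.01}
    - {"slide": [0.016,-0.015,0.08],"dr": [0,-0.099,0],"jaw": 0.01}
    - {"slide": [0.016,-0.015,0.08],"dr": [0,-0.099,0],"jaw": 0.01}
    - {"slide": [0.016,-0.015,0.08],"dr": [0,-0.099,0],"jaw": 0.01}

```text
time: 10.5
position: [0.6268, 0.1843, 0.022]
orientation: [[-0.637, -0.148, 0.757], [-0.096, 0.989, 0.112], [-0.765, -0.001, -0.644]]
contact_force: [0.6, -0.9, 0.1]
finger_gap: 0.0232
gripper_force: 59.0
```

```bash
cat > k.py <<'E'
from h import *
s=state(); R0=np.array(s["orientation"]); K=s["position"]-.0357*R0[:,2]; print("K",K.round(4))
f=grab_frame("wrist"); W=cloud(f); C=f["color"].astype(int)
T=(W-s["position"])@R0
r=(C[...,0]>150)&(C[...,1]<110)&(C[...,2]<140)&(np.linalg.norm(W-K,axis=-1)<.08); print("red",r.sum(),W[r].mean(0).round(4))
b=(C[...,2]>90)&(C[...,1]<90)&(C[...,0]<90)&(C[...,2]>C[...,1]+50)&(np.linalg.norm(W-K,axis=-1)<.05)&(abs(T[...,1])<.004)
p=W[b]; print(len(p),p.min(0).round(4),p.max(0).round(4)); c=np.polyfit(p[:,2],p[:,0],1); print("lean deg",np.degrees(np.arctan(c[0])))
E
python3 k.py
```

```text
t 10.5 pos [0.6268 0.1843 0.022 ] yaw -171.45 tilt [ 0.757  0.112 -0.644] F [ 0.6 -0.9  0.1] gap 0.0232 grip 59.0 q [ 10.  26. -64. -50.  -1.   1.]
K [0.5998 0.1803 0.045 ]
red 141 [0.5995 0.1799 0.0591]
2708 [0.585  0.1743 0.0014] [0.6017 0.1838 0.059 ]
lean deg 4.775340422489643
```

Request:
servo_tool:
  targets:
    - {"slide": [0.003,0,0.0026],"dr": [0,0,0],"jaw": 0.01}
    - {"slide": [0.0054,0,0.0045],"dr": [0,0,0],"jaw": 0.01}
    - {"slide": [0.0061,0,0.0052],"dr": [0,0,0],"jaw": 0.01}
    - {"slide": [0.0061,0,0.0052],"dr": [0,0,0],"jaw": 0.01}

```text
time: 10.95
position: [0.6283, 0.1842, 0.0159]
orientation: [[-0.633, -0.147, 0.76], [-0.095, 0.989, 0.113], [-0.768, -0.001, -0.64]]
contact_force: [-3.8, 0.1, 9.7]
finger_gap: 0.0227
gripper_force: 60.1
```

```bash
python3 k.py
```

```text
t 10.95 pos [0.6283 0.1842 0.0159] yaw -171.48 tilt [ 0.76   0.113 -0.64 ] F [-3.8  0.1  9.7] gap 0.0227 grip 60.1 q [ 10.  27. -65. -52.  -1.   1.]
K [0.6011 0.1801 0.0387]
red 121 [0.6013 0.1798 0.0528]
2706 [0.5862 0.1742 0.0014] [0.5942 0.1828 0.0526]
lean deg 5.173260946314408
```

Request:
servo_tool:
  targets:
    - {"slide": [-0.001,0,-0.001],"dr": [0,0,0],"jaw": 0.022}
    - {"slide": [-0.001,0,-0.001],"dr": [0,0,0],"jaw": 0.026}
    - {"slide": [-0.001,0,-0.001],"dr": [0,0,0],"jaw": 0.03}
    - {"slide": [-0.001,0,-0.001],"dr": [0,0,0],"jaw": 0.04}
    - {"slide": [-0.001,0,-0.001],"dr": [0,0,0],"jaw": 0.05}
    - {"slide": [-0.001,0,-0.001],"dr": [0,0,0],"jaw": 0.05}
    - {"slide": [-0.001,0,-0.02],"dr": [0,0,0],"jaw": 0.05}
    - {"slide": [-0.001,0,-0.05],"dr": [0,0,0],"jaw": 0.06}
    - {"slide": [-0.001,0,-0.08],"dr": [0,0,0],"jaw": 0.07}
    - {"slide": [-0.001,0,-0.08],"dr": [0,0,0],"jaw": 0.07}

```text
time: 12.0
position: [0.5705, 0.1769, 0.0726]
orientation: [[-0.637, -0.147, 0.757], [-0.096, 0.989, 0.112], [-0.765, -0.001, -0.644]]
contact_force: [-0.2, -0.4, 0.9]
finger_gap: 0.0702
gripper_force: 0.0
```

```bash
python3 - <<'E'
from h import *
s=state()
f=grab_frame("scene"); W=cloud(f); C=f["color"].astype(int)
m=(abs(W[...,0]-.6)<.06)&(abs(W[...,1]-.185)<.04)&(C[...,0]>150)&(C[...,1]<120); print("red",m.sum(),W[m].mean(0).round(4), W[m].std(0).round(4))
W,C=wrist("w6"); print(circ(W,(.602,.180),.05,.035,.005)); print(circ(W,(.592,.266),.05,.03,.005))
R=pose(98.95); rel(s,[.57,.18,.15],R); rel(s,[.602,.18,.15],R)
E
```

```text
t 12.0 pos [0.5705 0.1769 0.0726] yaw -171.47 tilt [ 0.757  0.112 -0.644] F [-0.2 -0.4  0.9] gap 0.0702 grip 0.0 q [ 10.  15. -67. -42.  -1.   1.]
red 26 [0.6005 0.1797 0.0495] [0.0033 0.0038 0.0011]
(946, array([0.5929, 0.1779, 0.0501]), array([597.4, 178.5]), 12.6)
(901, array([0.5878, 0.2634, 0.05  ]), array([592.2, 265.5]), 12.9)
slide [-0.0592  0.0031 -0.0499] dr [0.6752 0.683  1.4542]
slide [-0.0795 -0.0016 -0.0257] dr [0.6752 0.683  1.4542]
```

Red is standing again at about (0.597, 0.179). I'll rise, return to the vertical tool at yaw 99°, and hover above it.

Request:
servo_tool:
  targets:
    - {"slide": [-0.03,0,-0.025],"dr": [0,0,0],"jaw": 0.0854}
    - {"slide": [-0.06,-0.001,-0.045],"dr": [0.07,0.07,0.15],"jaw": 0.0854}
    - {"slide": [-0.0914,-0.0028,-0.0426],"dr": [0.6752,0.683,1.4542],"jaw": 0.0854}
    - {"slide": [-0.0914,-0.0028,-0.0426],"dr": [0.6752,0.683,1.4542],"jaw": 0.0854}
    - {"slide": [-0.0914,-0.0028,-0.0426],"dr": [0.6752,0.683,1.4542],"jaw": 0.0854}
    - {"slide": [-0.0914,-0.0028,-0.0426],"dr": [0.6752,0.683,1.4542],"jaw": 0.0854}
    - {"slide": [-0.0914,-0.0028,-0.0426],"dr": [0.6752,0.683,1.4542],"jaw": 0.0854}
    - {"slide": [-0.0914,-0.0028,-0.0426],"dr": [0.6752,0.683,1.4542],"jaw": 0.0854}
    - {"slide": [-0.0914,-0.0028,-0.0426],"dr": [0.6752,0.683,1.4542],"jaw": 0.0854}
    - {"slide": [-0.0914,-0.0028,-0.0426],"dr": [0.6752,0.683,1.4542],"jaw": 0.0854}
    - {"slide": [-0.0914,-0.0028,-0.0426],"dr": [0.6752,0.683,1.4542],"jaw": 0.0854}
    - {"slide": [-0.0914,-0.0028,-0.0426],"dr": [0.6752,0.683,1.4542],"jaw": 0.0854}
    - {"slide": [-0.0914,-0.0028,-0.0426],"dr": [0.6752,0.683,1.4542],"jaw": 0.0854}
    - {"slide": [-0.0914,-0.0028,-0.0426],"dr": [0.6752,0.683,1.4542],"jaw": 0.0854}
    - {"slide": [-0.0914,-0.0028,-0.0426],"dr": [0.6752,0.683,1.4542],"jaw": 0.0854}
    - {"slide": [-0.0914,-0.0028,-0.0426],"dr": [0.6752,0.683,1.4542],"jaw": 0.0854}
    - {"slide": [-0.0914,-0.0028,-0.0426],"dr": [0.6752,0.683,1.4542],"jaw": 0.0854}

```text
time: 13.8
position: [0.5978, 0.1782, 0.1665]
orientation: [[-0.157, 0.988, -0.003], [0.988, 0.157, -0.001], [-0.001, -0.003, -1.0]]
contact_force: [0.3, -0.4, -0.3]
finger_gap: 0.0854
gripper_force: 0.0
```

```bash
cat > m.py <<'E'
from h import *
import sys
s=state(); x,y,z,tcpz=map(float,sys.argv[1:5]); W,C=wrist("wm"); c=circ(W,(x,y),z,.03,.004); print(c); rel(s,[*(c[2]/1000),tcpz],pose(98.95))
E
python3 m.py .598 .179 .05 0
```

```text
t 13.8 pos [0.5978 0.1782 0.1665] yaw 99.03 tilt [-0.003 -0.001 -1.   ] F [ 0.3 -0.4 -0.3] gap 0.0854 grip 0.0 q [ 9. 26.  8. 72. -0. 90.]
(756, array([0.5982, 0.1792, 0.0515]), array([598. , 178.6]), 12.5)
slide [0.0005 0.0008 0.1665] dr [-0.0032  0.0007  0.0014]
```

Request:
servo_tool:
  targets:
    - {"slide": [0.0005,0.0008,0.045],"dr": [0,0,0],"jaw": 0.0854}
    - {"slide": [0.0005,0.0008,0.09],"dr": [0,0,0],"jaw": 0.08}
    - {"slide": [0.0005,0.0008,0.135],"dr": [0,0,0],"jaw": 0.065}
    - {"slide": [0.0005,0.0008,0.165],"dr": [0,0,0],"jaw": 0.05}
    - {"slide": [0.0005,0.0008,0.1785],"dr": [0,0,0],"jaw": 0.04}
    - {"slide": [0.0005,0.0008,0.1785],"dr": [0,0,0],"jaw": 0.03}
    - {"slide": [0.0005,0.0008,0.1785],"dr": [0,0,0],"jaw": 0.015}
    - {"slide": [0.0005,0.0008,0.1785],"dr": [0,0,0],"jaw": 0.01}
    - {"slide": [0.0005,0.0008,0.1785],"dr": [0,0,0],"jaw": 0.01}
    - {"slide": [0.0005,0.0008,0.1785],"dr": [0,0,0],"jaw": 0.01}
    - {"slide": [0.0005,0.0008,0.1785],"dr": [0,0,0],"jaw": 0.01}

```text
time: 14.95
position: [0.5983, 0.1785, -0.011]
orientation: [[-0.155, 0.988, -0.003], [0.988, 0.155, -0.001], [-0.0, -0.003, -1.0]]
contact_force: [0.4, 0.3, -0.8]
finger_gap: 0.0235
gripper_force: 58.7
```

```bash
python3 - <<'E'
from h import *
s=state(); W,C=wrist("w7"); C=C.astype(int)
r=(C[...,0]>180)&(C[...,1]<120)&(np.linalg.norm(W-s["position"],axis=-1)<.09); p=W[r].mean(0); print("dot",r.sum(),p.round(4),totool(s,p))
E
```

```text
t 14.95 pos [ 0.5983  0.1785 -0.011 ] yaw 98.93 tilt [-0.003 -0.001 -1.   ] F [ 0.4  0.3 -0.8] gap 0.0235 grip 58.7 q [  9.  32. -10.  48.  -0.  90.]
dot 2058 [0.5988 0.1789 0.0524] [ 0.0003  0.0004 -0.0634]
```

Request:
servo_tool:
  targets:
    - {"slide": [0,0,-0.02],"dr": [0,0,0],"jaw": 0.01}
    - {"slide": [0,0,-0.06],"dr": [0,0,0],"jaw": 0.01}
    - {"slide": [0,0,-0.105],"dr": [0,0,0],"jaw": 0.01}
    - {"slide": [-0.01,-0.006,-0.14],"dr": [0,0,0],"jaw": 0.01}
    - {"slide": [-0.04,-0.022,-0.15],"dr": [0,0,0],"jaw": 0.01}
    - {"slide": [-0.08,-0.043,-0.15],"dr": [0,0,0],"jaw": 0.01}
    - {"slide": [-0.12,-0.064,-0.15],"dr": [0,0,0],"jaw": 0.01}
    - {"slide": [-0.155,-0.083,-0.15],"dr": [0,0,0],"jaw": 0.01}
    - {"slide": [-0.18,-0.097,-0.15],"dr": [0,0,0],"jaw": 0.01}
    - {"slide": [-0.189,-0.1015,-0.15],"dr": [0,0,0],"jaw": 0.01}
    - {"slide": [-0.189,-0.1015,-0.15],"dr": [0,0,0],"jaw": 0.01}
    - {"slide": [-0.189,-0.1015,-0.15],"dr": [0,0,0],"jaw": 0.01}

```text
time: 16.2
position: [0.528, -0.0233, 0.139]
orientation: [[-0.155, 0.988, -0.003], [0.988, 0.155, -0.0], [0.0, -0.003, -1.0]]
contact_force: [-0.3, -0.0, -0.2]
finger_gap: 0.024
gripper_force: 59.0
```

```bash
cat > w.py <<'E'
from h import *
s=state(); W,C=wrist("wp"); H=cv2.cvtColor(C,cv2.COLOR_RGB2HSV); C=C.astype(int)
m=(H[...,0]>15)&(H[...,0]<32)&(H[...,1]>90)&(H[...,2]>120)
n,l,st,ce=cv2.connectedComponentsWithStats(m.astype(np.uint8))
for i in range(1,n):
    if st[i,4]>60: print("brass/yel",ce[i].round(),st[i,4],np.nanmean(W[l==i],0).round(4))
print("ref",circ(W,(.518,.0365),.085,.02,.005))
P=s["position"]
for nm,r in(("red",(C[...,0]>180)&(C[...,1]<120)),("yel",(C[...,0]>180)&(C[...,1]>150)&(C[...,2]<140))):
    q=W[r&(np.hypot(W[...,0]-P[0],W[...,1]-P[1])<.1)]
    if len(q)>20: print(nm,len(q),np.nanmean(q,0).round(4),totool(s,np.nanmean(q,0)))
E
python3 w.py
```

```text
t 16.2 pos [ 0.528  -0.0233  0.139 ] yaw 98.93 tilt [-0.003 -0.    -1.   ] F [-0.3 -0.  -0.2] gap 0.024 grip 59.0 q [-11.  17. -10.  63.  -0.  70.]
brass/yel [318. 232.] 484 [ 0.5279 -0.0234  0.0349]
ref (1396, array([0.5181, 0.0355, 0.0855]), array([518.2,  35.4]), 12.5)
red 2229 [ 0.524  -0.0232  0.193 ] [ 0.0007 -0.0041 -0.054 ]
yel 445 [ 0.5278 -0.0234  0.0351] [-1.000e-04  1.000e-04  1.039e-01]
```

```bash
python3 - <<'E'
from h import *
s=state(); d=np.load("wp.npz"); W=d["W"]; C=d["C"].astype(int); T=(W-s["position"])@np.array(s["orientation"])
r=(C[...,0]>180)&(C[...,1]<120)&(T[...,2]<-.03)&(abs(T[...,0])<.05)&(abs(T[...,1])<.05)
p=T[r]; print(p.min(0),p.max(0)); n=np.linalg.svd(p-p.mean(0),full_matrices=False)[2][2]; print("normal",n.round(3))
v,u=np.nonzero(r); print(u.min(),u.max(),v.min(),v.max())
for z in (-.06,-.05,-.04,-.035):
    m=(abs(T[...,2]-z)<.002)&(abs(T[...,0])<.012)&(abs(T[...,1])<.03)&(C[...,2]-C[...,0]<30)&~r; y=T[m][:,1]; print(z,y[y<0].max(),y[y>0].min())
cv2.imwrite("pics/wpc.png",cv2.resize(d["C"][180:440,180:460],None,fx=2,fy=2)[:,:,::-1])
E
```

```text
t 16.25 pos [ 0.528  -0.023   0.1389] yaw 98.98 tilt [-0.003 -0.    -1.   ] F [ 0.1 -0.6  0.4] gap 0.0234 grip 59.0 q [-11.  17. -10.  63.  -0.  70.]
[-0.00959204 -0.00846438 -0.06527498] [ 0.00893563  0.00914509 -0.06154409]
normal [ 0.01 -0.    1.  ]
292 346 329 377
-0.06 -0.000978316305392542 0.0006862818411403339
-0.05 -0.011089846448546166 0.011853407250206192
-0.04 -0.01110073176834938 0.011940456651047366
-0.035 -0.011188387795784186 0.011902282121681776
```

View pics/wpc.png

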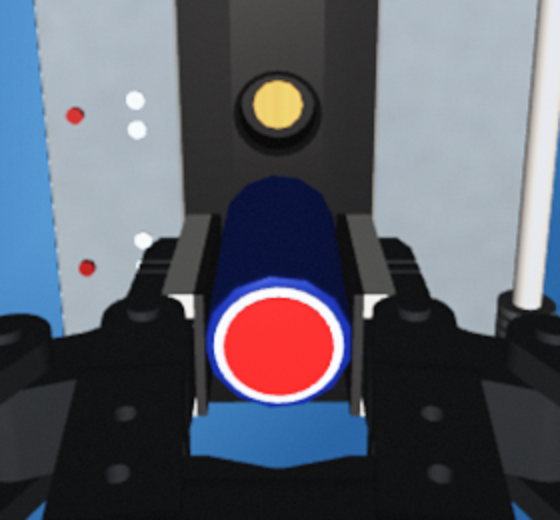

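The crop shows the red can gripped squarely and level at (278,345), with well 2's contact visible at (278,105). Alignment is good, so I'll insert it.

Request:
servo_tool:
  targets:
    - {"slide": [0,0,0.04],"dr": [0,0,0],"jaw": 0.01}
    - {"slide": [0,0,0.075],"dr": [0,0,0],"jaw": 0.01}
    - {"slide": [0,0,0.093],"dr": [0,0,0],"jaw": 0.01}
    - {"slide": [0,0,0.097],"dr": [0,0,0],"jaw": 0.01}
    - {"slide": [0,0,0.1],"dr": [0,0,0],"jaw": 0.01}
    - {"slide": [0,0,0.103],"dr": [0,0,0],"jaw": 0.01}
    - {"slide": [0,0,0.106],"dr": [0,0,0],"jaw": 0.01}
    - {"slide": [0,0,0.106],"dr": [0,0,0],"jaw": 0.01}

```text
time: 17.05
position: [0.5276, -0.024, 0.0332]
orientation: [[-0.155, 0.988, -0.003], [0.988, 0.155, -0.001], [-0.0, -0.003, -1.0]]
contact_force: [-0.2, 0.2, -0.6]
finger_gap: 0.0236
gripper_force: 59.0
```

Request:
servo_tool:
  targets:
    - {"slide": [0,0,0.003],"dr": [0,0,0],"jaw": 0.01}
    - {"slide": [0,0,0.006],"dr": [0,0,0],"jaw": 0.01}
    - {"slide": [0,0,0.009],"dr": [0,0,0],"jaw": 0.01}
    - {"slide": [0,0,0.01],"dr": [0,0,0],"jaw": 0.01}
    - {"slide": [0,0,0.01],"dr": [0,0,0],"jaw": 0.01}

```text
time: 17.55
position: [0.5272, -0.024, 0.0228]
orientation: [[-0.155, 0.988, -0.003], [0.988, 0.155, -0.001], [0.0, -0.003, -1.0]]
contact_force: [0.2, -0.2, 0.1]
finger_gap: 0.0235
gripper_force: 59.0
```

Request:
servo_tool:
  targets:
    - {"slide": [0,0,0.0015],"dr": [0,0,0],"jaw": 0.01}
    - {"slide": [0,0,0.0015],"dr": [0,0,0],"jaw": 0.03}
    - {"slide": [0,0,0.0015],"dr": [0,0,0],"jaw": 0.045}
    - {"slide": [0,0,0.0015],"dr": [0,0,0],"jaw": 0.05}
    - {"slide": [0,0,-0.03],"dr": [0,0,0],"jaw": 0.05}
    - {"slide": [0,0,-0.075],"dr": [0,0,0],"jaw": 0.05}
    - {"slide": [0.01,-0.002,-0.12],"dr": [0,0,0],"jaw": 0.05}
    - {"slide": [0.05,-0.005,-0.13],"dr": [0,0,0],"jaw": 0.05}
    - {"slide": [0.09,-0.005,-0.13],"dr": [0,0,0],"jaw": 0.05}
    - {"slide": [0.13,-0.005,-0.13],"dr": [0,0,0],"jaw": 0.05}
    - {"slide": [0.17,0,-0.13],"dr": [0,0,0],"jaw": 0.05}
    - {"slide": [0.21,0.01,-0.13],"dr": [0,0,0],"jaw": 0.06}
    - {"slide": [0.245,0.035,-0.13],"dr": [0,0,0],"jaw": 0.07}
    - {"slide": [0.27,0.07,-0.13],"dr": [0,0,0],"jaw": 0.0854}
    - {"slide": [0.2765,0.1,-0.13],"dr": [0,0,0],"jaw": 0.0854}
    - {"slide": [0.2765,0.109,-0.13],"dr": [0,0,0],"jaw": 0.0854}
    - {"slide": [0.2765,0.109,-0.13],"dr": [0,0,0],"jaw": 0.0854}
    - {"slide": [0.2765,0.109,-0.13],"dr": [0,0,0],"jaw": 0.0854}

```text
time: 19.35
position: [0.5918, 0.2656, 0.1526]
orientation: [[-0.155, 0.988, -0.004], [0.988, 0.155, -0.001], [-0.0, -0.004, -1.0]]
contact_force: [-0.8, -0.9, 0.9]
finger_gap: 0.0853
gripper_force: 0.0
```

```bash
python3 m.py .592 .266 .05 -.012; python3 - <<'E'
from h import *
f=grab_frame("scene"); W=cloud(f); C=f["color"].astype(int)
m=(abs(W[...,0]-.53)<.04)&(abs(W[...,1]+.02)<.03)&(C[...,0]>150)&(C[...,1]<120); print("red",m.sum(),W[m].mean(0).round(4)); print("ref",W[256,311])
E
```

```text
t 19.35 pos [0.5918 0.2656 0.1526] yaw 98.9 tilt [-0.004 -0.001 -1.   ] F [-0.8 -0.9  0.9] gap 0.0853 grip 0.0 q [17. 29. 10. 72.  0. 98.]
(838, array([0.5928, 0.2669, 0.0515]), array([593., 266.]), 12.6)
slide [0.0003 0.0019 0.1645] dr [-0.0039  0.0002 -0.0009]
red 0 [nan nan nan]
ref [0.61458224 0.29508449 0.32685086]<stdin>:3: RuntimeWarning: Mean of empty slice.
  ret = um.true_divide(
```

Request:
servo_tool:
  targets:
    - {"slide": [0.0003,0.0015,0.045],"dr": [0,0,0],"jaw": 0.0854}
    - {"slide": [0.0003,0.0015,0.09],"dr": [0,0,0],"jaw": 0.075}
    - {"slide": [0.0003,0.0015,0.13],"dr": [0,0,0],"jaw": 0.06}
    - {"slide": [0.0003,0.0015,0.155],"dr": [0,0,0],"jaw": 0.045}
    - {"slide": [0.0003,0.0015,0.1645],"dr": [0,0,0],"jaw": 0.035}
    - {"slide": [0.0003,0.0015,0.1645],"dr": [0,0,0],"jaw": 0.025}
    - {"slide": [0.0003,0.0015,0.1645],"dr": [0,0,0],"jaw": 0.015}
    - {"slide": [0.0003,0.0015,0.1645],"dr": [0,0,0],"jaw": 0.01}
    - {"slide": [0.0003,0.0015,0.1645],"dr": [0,0,0],"jaw": 0.01}
    - {"slide": [0.0003,0.0015,0.1645],"dr": [0,0,0],"jaw": 0.01}
    - {"slide": [0.0003,0.0015,0.1645],"dr": [0,0,0],"jaw": 0.01}

```text
time: 20.55
position: [0.5936, 0.2667, -0.0116]
orientation: [[-0.155, 0.988, -0.003], [0.988, 0.155, -0.0], [-0.0, -0.003, -1.0]]
contact_force: [-0.1, -0.9, -0.9]
finger_gap: 0.0232
gripper_force: 58.7
```

```bash
python3 - <<'E'
from h import *
s=state(); W,C=wrist("w8"); C=C.astype(int); T=(W-s["position"])@np.array(s["orientation"])
r=(C[...,0]>180)&(C[...,1]>150)&(C[...,2]<140)&(np.linalg.norm(T,axis=-1)<.08); print(r.sum(),T[r].mean(0).round(4),T[r].min(0).round(4),T[r].max(0).round(4))
E
```

```text
t 20.55 pos [ 0.5936  0.2667 -0.0116] yaw 98.93 tilt [-0.003 -0.    -1.   ] F [-0.1 -0.9 -0.9] gap 0.0232 grip 58.7 q [17. 35. -5. 50.  0. 98.]
2081 [ 0.0004  0.0004 -0.0637] [-0.0091 -0.0084 -0.0657] [ 0.0092  0.0092 -0.0614]
```

Request:
servo_tool:
  targets:
    - {"slide": [0,0,-0.02],"dr": [0,0,0],"jaw": 0.01}
    - {"slide": [0,0,-0.06],"dr": [0,0,0],"jaw": 0.01}
    - {"slide": [0,-0.01,-0.105],"dr": [0,0,0],"jaw": 0.01}
    - {"slide": [-0.01,-0.04,-0.14],"dr": [0,0,0],"jaw": 0.01}
    - {"slide": [-0.03,-0.075,-0.15],"dr": [0,0,0],"jaw": 0.01}
    - {"slide": [-0.06,-0.105,-0.15],"dr": [0,0,0],"jaw": 0.01}
    - {"slide": [-0.1,-0.115,-0.15],"dr": [0,0,0],"jaw": 0.01}
    - {"slide": [-0.145,-0.115,-0.15],"dr": [0,0,0],"jaw": 0.01}
    - {"slide": [-0.19,-0.115,-0.15],"dr": [0,0,0],"jaw": 0.01}
    - {"slide": [-0.235,-0.113,-0.15],"dr": [0,0,0],"jaw": 0.01}
    - {"slide": [-0.28,-0.112,-0.15],"dr": [0,0,0],"jaw": 0.01}
    - {"slide": [-0.315,-0.111,-0.15],"dr": [0,0,0],"jaw": 0.01}
    - {"slide": [-0.332,-0.1105,-0.15],"dr": [0,0,0],"jaw": 0.01}
    - {"slide": [-0.337,-0.1105,-0.15],"dr": [0,0,0],"jaw": 0.01}
    - {"slide": [-0.337,-0.1105,-0.15],"dr": [0,0,0],"jaw": 0.01}
    - {"slide": [-0.337,-0.1105,-0.15],"dr": [0,0,0],"jaw": 0.01}

```text
time: 22.2
position: [0.5367, -0.0821, 0.1385]
orientation: [[-0.156, 0.988, -0.003], [0.988, 0.156, -0.0], [0.0, -0.003, -1.0]]
contact_force: [0.4, 0.4, -0.7]
finger_gap: 0.0239
gripper_force: 59.0
```

```bash
cat > v.py <<'E'
from h import *
s=state(); W,C=wrist("wv"); C=C.astype(int); T=(W-s["position"])@np.array(s["orientation"])
red=(C[...,0]>180)&(C[...,1]<120)&(abs(T[...,0]-.06)<.03)&(abs(T[...,1])<.03)
yel=(C[...,0]>180)&(C[...,1]>150)&(C[...,2]<140)
for n,m in(("red",red),("yel held",yel&(T[...,2]<-.03)),("low yellow/brass",yel&(T[...,2]>.0))):
    print(n,m.sum(),W[m].mean(0).round(4) if m.any() else '',T[m].mean(0).round(4) if m.any() else '',W[m].min(0).round(4) if m.any() else '',W[m].max(0).round(4) if m.any() else '')
for k,c in(("ref",(.518,.0355)),("redtop",(.5276,-.024)),("yeltop",(.537,-.083))): 
    try: print(k,circ(W,c,.085,.018,.006))
    except Exception as e: print(k,"none")
E
python3 v.py
```

```text
t 22.2 pos [ 0.5367 -0.0821  0.1385] yaw 98.99 tilt [-0.003 -0.    -1.   ] F [ 0.4  0.4 -0.7] gap 0.0239 grip 59.0 q [-17.  19.  -8.  63.  -0.  64.]
red 691 [ 0.5279 -0.0239  0.0859] [0.0589 0.0005 0.0526] [ 0.5195 -0.0324  0.0839] [ 0.5363 -0.0156  0.0882]
yel held 2093 [ 0.5373 -0.0816  0.2023] [ 0.0004  0.0004 -0.0638] [ 0.5286 -0.0913  0.2004] [ 0.5462 -0.0727  0.2043]
low yellow/brass 444 [ 0.5374 -0.0827  0.0352] [-0.0006  0.0009  0.1034] [ 0.5285 -0.0919  0.0319] [ 0.5464 -0.0738  0.0371]
ref (1811, array([0.5182, 0.0347, 0.0854]), array([518. ,  35.1]), 12.5)
redtop (1399, array([ 0.5277, -0.024 ,  0.0855]), array([527.8, -24.4]), 12.4)
yeltop (0, array([nan, nan, nan]), array([0., 0.]), 0.0)h.py:14: RuntimeWarning: Mean of empty slice.
  p=W[m]; c,d=cv2.minEnclosingCircle((p[:,:2]*1000).astype(np.float32)); return len(p),p.mean(0).round(4),np.round(c,1),round(d,1)
  ret = um.true_divide(
```

Red is seated at the same height as the reference. Now I'll insert yellow with a 1 mm trim.

Request:
servo_tool:
  targets:
    - {"slide": [-0.001,0.0005,0.04],"dr": [0,0,0],"jaw": 0.01}
    - {"slide": [-0.001,0.0005,0.075],"dr": [0,0,0],"jaw": 0.01}
    - {"slide": [-0.001,0.0005,0.093],"dr": [0,0,0],"jaw": 0.01}
    - {"slide": [-0.001,0.0005,0.097],"dr": [0,0,0],"jaw": 0.01}
    - {"slide": [-0.001,0.0005,0.1],"dr": [0,0,0],"jaw": 0.01}
    - {"slide": [-0.001,0.0005,0.103],"dr": [0,0,0],"jaw": 0.01}
    - {"slide": [-0.001,0.0005,0.106],"dr": [0,0,0],"jaw": 0.01}
    - {"slide": [-0.001,0.0005,0.106],"dr": [0,0,0],"jaw": 0.01}

```text
time: 23.05
position: [0.5375, -0.0844, 0.0328]
orientation: [[-0.155, 0.988, -0.003], [0.988, 0.155, -0.001], [-0.0, -0.003, -1.0]]
contact_force: [-0.5, -0.5, -1.0]
finger_gap: 0.0238
gripper_force: 59.0
```

Request:
servo_tool:
  targets:
    - {"slide": [0,0,0.003],"dr": [0,0,0],"jaw": 0.01}
    - {"slide": [0,0,0.006],"dr": [0,0,0],"jaw": 0.01}
    - {"slide": [0,0,0.009],"dr": [0,0,0],"jaw": 0.01}
    - {"slide": [0,0,0.011],"dr": [0,0,0],"jaw": 0.01}
    - {"slide": [0,0,0.011],"dr": [0,0,0],"jaw": 0.03}
    - {"slide": [0,0,0.011],"dr": [0,0,0],"jaw": 0.04}
    - {"slide": [0,0,0.011],"dr": [0,0,0],"jaw": 0.045}
    - {"slide": [0,0,-0.02],"dr": [0,0,0],"jaw": 0.045}
    - {"slide": [0,0,-0.065],"dr": [0,0,0],"jaw": 0.045}
    - {"slide": [0,0,-0.11],"dr": [0,0,0],"jaw": 0.04}
    - {"slide": [0,0,-0.155],"dr": [0,0,0],"jaw": 0.04}
    - {"slide": [0,0,-0.2],"dr": [0,0,0],"jaw": 0.04}
    - {"slide": [0,0,-0.22],"dr": [0,0,0],"jaw": 0.04}
    - {"slide": [0,0,-0.22],"dr": [0,0,0],"jaw": 0.04}

```text
time: 24.45
position: [0.5392, -0.0846, 0.2552]
orientation: [[-0.155, 0.988, 0.001], [0.988, 0.155, -0.002], [-0.002, 0.001, -1.0]]
contact_force: [-0.6, 0.4, -0.3]
finger_gap: 0.0399
gripper_force: 0.0
```

```bash
cat >> v.py <<'E'
f=grab_frame("scene"); W=cloud(f); C=f["color"].astype(int)
m=(C[...,0]>150)&(C[...,1]<80)&(C[...,2]<90)&(W[...,2]>.215)&(W[...,2]<.27)&(abs(W[...,0]-.63)<.06)&(abs(W[...,1])<.12)
p=W[m]; print("bar scene",m.sum(),p.mean(0).round(4),p.min(0).round(4),p.max(0).round(4),np.polyfit(p[:,1],p[:,0],1))
E
python3 v.py
```

```text
t 24.45 pos [ 0.5392 -0.0846  0.2552] yaw 98.93 tilt [ 0.001 -0.002 -1.   ] F [-0.6  0.4 -0.3] gap 0.0399 grip 0.0 q [-17.  17.   7.  80.  -0.  64.]
red 288 [ 0.5279 -0.024   0.086 ] [ 0.0619 -0.0019  0.1691] [ 0.5197 -0.0321  0.0838] [ 0.536  -0.0156  0.0886]
yel held 0    
low yellow/brass 244 [ 0.5379 -0.0842  0.0859] [ 0.0009 -0.0014  0.1693] [ 0.5297 -0.0923  0.0839] [ 0.5458 -0.0758  0.0885]
ref (726, array([0.5182, 0.0346, 0.0855]), array([518.1,  35. ]), 12.4)
redtop (619, array([ 0.5277, -0.0244,  0.0856]), array([527.8, -24.6]), 12.4)
yeltop (548, array([ 0.5375, -0.0839,  0.0855]), array([537.6, -84.7]), 12.5)
bar scene 136 [ 0.6365 -0.0043  0.2431] [ 0.6227 -0.0664  0.2368] [0.65   0.0599 0.247 ] [-0.16509978  0.635803  ]
```

All three cans are seated level (tops at 85.5 mm in the camera readings). Next, pinch the lid bar.

Request:
servo_tool:
  targets:
    - {"slide": [0.02,0.03,0],"dr": [0,0,0],"jaw": 0.045}
    - {"slide": [0.045,0.07,0],"dr": [0,0,0],"jaw": 0.045}
    - {"slide": [0.06,0.1,0],"dr": [0,0,0],"jaw": 0.045}
    - {"slide": [0.062,0.105,0],"dr": [0,0,0],"jaw": 0.045}
    - {"slide": [0.062,0.105,0.01],"dr": [0,0,0],"jaw": 0.045}
    - {"slide": [0.062,0.105,0.035],"dr": [0,0,0],"jaw": 0.045}
    - {"slide": [0.062,0.105,0.052],"dr": [0,0,0],"jaw": 0.045}
    - {"slide": [0.062,0.105,0.057],"dr": [0,0,0],"jaw": 0.03}
    - {"slide": [0.062,0.105,0.057],"dr": [0,0,0],"jaw": 0.015}
    - {"slide": [0.062,0.105,0.057],"dr": [0,0,0],"jaw": 0.004}
    - {"slide": [0.062,0.105,0.057],"dr": [0,0,0],"jaw": 0.004}
    - {"slide": [0.062,0.105,0.057],"dr": [0,0,0],"jaw": 0.004}
    - {"slide": [0.062,0.105,0.057],"dr": [0,0,0],"jaw": 0.004}

```text
time: 25.85
position: [0.6321, -0.0071, 0.1951]
orientation: [[-0.155, 0.988, -0.003], [0.988, 0.155, -0.001], [-0.001, -0.003, -1.0]]
contact_force: [4.5, -4.2, -10.2]
finger_gap: 0.0098
gripper_force: 58.3
```

```bash
python3 - <<'E'
from h import *
s=state(); W,C=wrist("w9"); C=C.astype(int); T=(W-s["position"])@np.array(s["orientation"])
m=(C[...,0]>120)&(C[...,1]<70)&(C[...,2]<80)&(abs(T[...,1])<.03)&(abs(T[...,0])<.08)&(T[...,2]<0); print(m.sum(),T[m].mean(0).round(4),T[m].min(0).round(4),T[m].max(0).round(4))
O=np.array([.5326,-.0229,0]); y=np.radians(8.95); ex=np.array([np.cos(y),np.sin(y),0]); p=np.array(s["position"])-O; print("jig x of TCP",p@ex,"z",p[2])
E
```

```text
t 25.85 pos [ 0.6321 -0.0071  0.1951] yaw 98.91 tilt [-0.003 -0.001 -1.   ] F [  4.5  -4.2 -10.2] gap 0.0098 grip 58.3 q [-8. 26. 13. 77. -0. 73.]
7073 [ 0.0181  0.0004 -0.0505] [-0.0352 -0.0058 -0.0637] [ 0.0658  0.0064 -0.0455]
jig x of TCP 0.10073331929565811 z 0.1950831307051692
```

The bar is pinched. Now I'll swing the lid down along its arc.

Request:
servo_tool:
  targets:
    - {"slide": [0,-0.011,-0.0016],"dr": [0,0,0],"jaw": 0.004}
    - {"slide": [0,-0.0223,-0.0023],"dr": [0,0,0],"jaw": 0.004}
    - {"slide": [0,-0.0448,-0.0013],"dr": [0,0,0],"jaw": 0.004}
    - {"slide": [0,-0.0668,0.0031],"dr": [0,0,0],"jaw": 0.004}
    - {"slide": [0,-0.088,0.0107],"dr": [0,0,0],"jaw": 0.004}
    - {"slide": [0,-0.1077,0.0214],"dr": [0,0,0],"jaw": 0.004}
    - {"slide": [0,-0.1257,0.0349],"dr": [0,0,0],"jaw": 0.004}
    - {"slide": [0,-0.1414,0.051],"dr": [0,0,0],"jaw": 0.004}
    - {"slide": [0,-0.1546,0.0692],"dr": [0,0,0],"jaw": 0.004}
    - {"slide": [0,-0.1649,0.0892],"dr": [0,0,0],"jaw": 0.004}
    - {"slide": [0,-0.1695,0.1],"dr": [0,0,0],"jaw": 0.004}
    - {"slide": [0,-0.172,0.1105],"dr": [0,0,0],"jaw": 0.004}
    - {"slide": [0,-0.172,0.1105],"dr": [0,0,0],"jaw": 0.004}

```text
time: 27.2
position: [0.463, -0.0337, 0.086]
orientation: [[-0.155, 0.988, 0.0], [0.988, 0.155, -0.001], [-0.001, 0.0, -1.0]]
contact_force: [1.8, -0.5, 9.0]
finger_gap: 0.0098
gripper_force: 62.3
```

```bash
cat > l.py <<'E'
from h import *
s=state(); W,C=wrist("w10"); C=C.astype(int); T=(W-s["position"])@np.array(s["orientation"])
m=(C[...,0]>120)&(C[...,1]<70)&(C[...,2]<80)&(abs(T[...,1])<.03)&(abs(T[...,0])<.06)&(T[...,2]<0); print("bar in tool",m.sum(),T[m].mean(0).round(4)); b=W[m].mean(0)
O=np.array([.5326,-.0229,0]); y=np.radians(8.95); ex=np.array([np.cos(y),np.sin(y),0]); ey=np.array([-ex[1],ex[0],0]); p=b-O; print("bar top in jig x,z",(p@ex).round(4),(p[2]-.006).round(4),"q",np.arcsin((p[2]-.006-.092)/.15).round(3))
J=np.stack([(W-O)@ex,(W-O)@ey,W[...,2]],-1)
for lo,hi in((-.05,-.035),(.03,.05)):
    k=(J[...,0]>lo)&(J[...,0]<hi)&(J[...,1]>.0)&(J[...,1]<.12)&(J[...,2]>.08); print("lid z",lo,k.sum(),np.percentile(J[k][:,2],[10,50,90]).round(4) if k.any() else '')
E
python3 l.py
```

```text
t 27.2 pos [ 0.463  -0.0337  0.086 ] yaw 98.93 tilt [ 0.    -0.001 -1.   ] F [ 1.8 -0.5  9. ] gap 0.0098 grip 62.3 q [-14.  13. -25.  52.  -0.  67.]
bar in tool 7225 [ 0.0165  0.0002 -0.0492]
bar top in jig x,z -0.0703 0.1292 q 0.251
lid z -0.05 13738 [0.1212 0.1298 0.1758]
lid z 0.03 10704 [0.1062 0.1085 0.1107]
```

Request:
servo_tool:
  targets:
    - {"slide": [0,-0.0022,0.01],"dr": [0,0,0],"jaw": 0.004}
    - {"slide": [0,-0.0036,0.02],"dr": [0,0,0],"jaw": 0.004}
    - {"slide": [0,-0.0046,0.028],"dr": [0,0,0],"jaw": 0.004}
    - {"slide": [0,-0.0047,0.033],"dr": [0,0,0],"jaw": 0.004}
    - {"slide": [0,-0.0047,0.036],"dr": [0,0,0],"jaw": 0.004}
    - {"slide": [0,-0.0047,0.0375],"dr": [0,0,0],"jaw": 0.004}
    - {"slide": [0,-0.0047,0.0375],"dr": [0,0,0],"jaw": 0.004}

```text
time: 27.95
position: [0.4585, -0.0344, 0.0493]
orientation: [[-0.155, 0.988, 0.001], [0.988, 0.155, -0.001], [-0.001, 0.0, -1.0]]
contact_force: [-1.8, 0.4, 13.2]
finger_gap: 0.0102
gripper_force: 64.4
```

```bash
python3 l.py
```

```text
t 27.95 pos [ 0.4585 -0.0344  0.0493] yaw 98.94 tilt [ 0.001 -0.001 -1.   ] F [-1.8  0.4 13.2] gap 0.0102 grip 64.4 q [-14.  15. -29.  46.  -0.  67.]
bar in tool 7243 [ 0.017   0.0001 -0.0503]
bar top in jig x,z -0.075 0.0936 q 0.011
lid z -0.05 20049 [0.0971 0.1024 0.1448]
lid z 0.03 1746 [0.0988 0.0995 0.1003]
```

Request:
servo_tool:
  targets:
    - {"slide": [0,0,0.001],"dr": [0,0,0],"jaw": 0.004}
    - {"slide": [0,0,0.002],"dr": [0,0,0],"jaw": 0.004}
    - {"slide": [0,0,0.002],"dr": [0,0,0],"jaw": 0.004}

```text
time: 28.3
position: [0.4583, -0.0344, 0.0473]
orientation: [[-0.155, 0.988, 0.0], [0.988, 0.155, -0.001], [-0.001, 0.0, -1.0]]
contact_force: [-0.9, -0.6, 10.5]
finger_gap: 0.0098
gripper_force: 65.1
```

Request:
servo_tool:
  targets:
    - {"slide": [0,0,0.001],"dr": [0,0,0],"jaw": 0.004}
    - {"slide": [0,0,0.002],"dr": [0,0,0],"jaw": 0.004}
    - {"slide": [0,0,0.002],"dr": [0,0,0],"jaw": 0.004}

```text
time: 28.6
position: [0.4584, -0.0345, 0.0463]
orientation: [[-0.155, 0.988, 0.001], [0.988, 0.155, -0.002], [-0.002, 0.001, -1.0]]
contact_force: [-9.4, 1.7, 36.5]
finger_gap: 0.0097
gripper_force: 67.7
```

```bash
python3 l.py
```

```text
t 28.6 pos [ 0.4584 -0.0345  0.0463] yaw 98.94 tilt [ 0.001 -0.002 -1.   ] F [-9.4  1.7 36.5] gap 0.0097 grip 67.7 q [-14.  15. -29.  45.  -0.  67.]
bar in tool 7324 [ 0.0172  0.0001 -0.0511]
bar top in jig x,z -0.075 0.0914 q -0.004
lid z -0.05 20318 [0.0957 0.1007 0.1417]
lid z 0.03 1150 [0.0982 0.0989 0.0996]
```

The force step to 36 N shows the lid is on its stops. I'll ease off slightly and hold.

Request:
servo_tool:
  targets:
    - {"slide": [0,0,-0.0004],"dr": [0,0,0],"jaw": 0.004}
    - {"slide": [0,0,-0.0004],"dr": [0,0,0],"jaw": 0.004}
    - {"slide": [0,0,-0.0004],"dr": [0,0,0],"jaw": 0.004}
    - {"slide": [0,0,-0.0004],"dr": [0,0,0],"jaw": 0.004}
    - {"slide": [0,0,-0.0004],"dr": [0,0,0],"jaw": 0.004}
    - {"slide": [0,0,-0.0004],"dr": [0,0,0],"jaw": 0.004}
    - {"slide": [0,0,-0.0004],"dr": [0,0,0],"jaw": 0.004}
    - {"slide": [0,0,-0.0004],"dr": [0,0,0],"jaw": 0.004}
    - {"slide": [0,0,-0.0004],"dr": [0,0,0],"jaw": 0.004}
    - {"slide": [0,0,-0.0004],"dr": [0,0,0],"jaw": 0.004}
    - {"slide": [0,0,-0.0004],"dr": [0,0,0],"jaw": 0.004}
    - {"slide": [0,0,-0.0004],"dr": [0,0,0],"jaw": 0.004}
    - {"slide": [0,0,-0.0004],"dr": [0,0,0],"jaw": 0.004}
    - {"slide": [0,0,-0.0004],"dr": [0,0,0],"jaw": 0.004}
    - {"slide": [0,0,-0.0004],"dr": [0,0,0],"jaw": 0.004}
    - {"slide": [0,0,-0.0004],"dr": [0,0,0],"jaw": 0.004}
    - {"slide": [0,0,-0.0004],"dr": [0,0,0],"jaw": 0.004}
    - {"slide": [0,0,-0.0004],"dr": [0,0,0],"jaw": 0.004}
    - {"slide": [0,0,-0.0004],"dr": [0,0,0],"jaw": 0.004}
    - {"slide": [0,0,-0.0004],"dr": [0,0,0],"jaw": 0.004}

```text
time: 30.65
position: [0.4584, -0.0345, 0.0466]
orientation: [[-0.155, 0.988, 0.001], [0.988, 0.155, -0.002], [-0.002, 0.001, -1.0]]
contact_force: [-6.5, 1.8, 30.3]
finger_gap: 0.0096
gripper_force: 67.2
```

Request:
servo_tool:
  targets:
    - {"slide": [0,0,0],"dr": [0,0,0],"jaw": 0.004}
    - {"slide": [0,0,0],"dr": [0,0,0],"jaw": 0.004}
    - {"slide": [0,0,0],"dr": [0,0,0],"jaw": 0.004}
    - {"slide": [0,0,0],"dr": [0,0,0],"jaw": 0.004}
    - {"slide": [0,0,0],"dr": [0,0,0],"jaw": 0.004}
    - {"slide": [0,0,0],"dr": [0,0,0],"jaw": 0.004}
    - {"slide": [0,0,0],"dr": [0,0,0],"jaw": 0.004}
    - {"slide": [0,0,0],"dr": [0,0,0],"jaw": 0.004}
    - {"slide": [0,0,0],"dr": [0,0,0],"jaw": 0.004}
    - {"slide": [0,0,0],"dr": [0,0,0],"jaw": 0.004}
    - {"slide": [0,0,0],"dr": [0,0,0],"jaw": 0.004}
    - {"slide": [0,0,0],"dr": [0,0,0],"jaw": 0.004}
    - {"slide": [0,0,0],"dr": [0,0,0],"jaw": 0.004}
    - {"slide": [0,0,0],"dr": [0,0,0],"jaw": 0.004}
    - {"slide": [0,0,0],"dr": [0,0,0],"jaw": 0.004}
    - {"slide": [0,0,0],"dr": [0,0,0],"jaw": 0.004}
    - {"slide": [0,0,0],"dr": [0,0,0],"jaw": 0.004}
    - {"slide": [0,0,0],"dr": [0,0,0],"jaw": 0.004}
    - {"slide": [0,0,0],"dr": [0,0,0],"jaw": 0.004}
    - {"slide": [0,0,0],"dr": [0,0,0],"jaw": 0.004}

```text
time: 32.65
position: [0.4584, -0.0345, 0.0466]
orientation: [[-0.155, 0.988, 0.001], [0.988, 0.155, -0.002], [-0.002, 0.001, -1.0]]
contact_force: [-6.9, 0.8, 29.7]
finger_gap: 0.0099
gripper_force: 67.2
```

```bash
python3 l.py
```

```text
t 32.65 pos [ 0.4584 -0.0345  0.0466] yaw 98.94 tilt [ 0.001 -0.002 -1.   ] F [-6.9  0.8 29.7] gap 0.0099 grip 67.2 q [-14.  15. -29.  45.  -0.  67.]
bar in tool 7297 [ 0.0172  0.0002 -0.0511]
bar top in jig x,z -0.075 0.0916 q -0.003
lid z -0.05 20327 [0.096  0.1008 0.142 ]
lid z 0.03 1169 [0.0982 0.0989 0.0997]
```

The lid has been down on its stops for 4 s, steady at about 30 N. Handing in.

```bash
python3 -c "
from workcell import *
print(finish_job())"
```

```text
the job is handed in; nothing more can be done
None
```

Handed in at 32.7 s, no verdict returned: red is in well 2, then yellow in well 3, the reference is still in well 1, and the lid was held on its stops for 4 s and is still held (the test voltage itself I couldn't check); my first grasp tipped the red can over (real fingertips sit about 30 mm short of the reported TCP), so I stood it back up, and stopping at the joint-3 limit while doing that gave a brief reading of about 55 N at the wrist.

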